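# Idle the jar capper, pack the finished jars, set it to slow

### The arm

A 7-joint arm with a two-finger parallel gripper is mounted at the origin on the work surface. World frame = base frame: x ahead of the robot, y to its left, z up, the work surface at z = 0. Lengths are in m, angles in rad, forces in N, time in s.
With the tool pointing down it reaches from about 0.425 to 0.875 m from the base axis. Payload 4.7 kg.
Tool frame: the origin (TCP) lies between the finger pads; the fingertips stand 19 mm ahead of it and the grasp point (between the pads) is the TCP (ctrl.tip_extent is the distance from the TCP to the fingertips, in m); z points along the fingers, y is the line along which they close (so a half turn about z gives the same grasp; the last joint's range is limited). The gripper opens to 87 mm and grips with 3 to 60 N. Pads are 19 mm wide; open, the fingers measure 117 mm over their backs; the gripper's body (75 mm by 190 mm) begins 51 mm behind the grasp point.
Start: joints at [-1.199, 0.321, -0.07, 1.45, 0.023, 1.371, -0.057], TCP at [0.228, 0.609, 0.22] pointing down, gripper open.
Joint ranges: [-2.86, 2.86], [-0.3, 2.09], [-1.38, 1.24], [0.06, 2.45], [-1.56, 4.7], [0.09, 2.05], [-2.69, 2.69]. Speed limits (rad/s): [2.57, 2.57, 3.14, 3.14, 3.14, 3.14, 3.14].

### API

Orientations are given as a rotation vector (axis times angle).
In Python, from bench import ctrl gives the robot as it stands.
- The arm moves only by the shell command python3 -m crank 'ROWS' [OPENING] [FORCE]. ROWS is JSON, a list of rows, each an object of numbers: "tx", "ty", "tz": the shift along the tool's x, y, z in mm; "turn": the turn about the tool's z in units of 5 degrees (1.0 is 5 degrees). In form: [{"tx": .., "ty": .., "tz": .., "turn": ..}, ...]. A call has 1 to 5 rows; each row is the pose to reach, as a shift and turn from the pose commanded when the call began, along the tool's axes at that moment; what a row does not reach only later rows make up. A row lasts 1/8 s, in which the tool goes at most 62.5 mm and 10.7 degrees, less where a joint would pass 70% of its speed; a pose out of reach is approached as far as the arm can. A call with a gripper value outside its range is refused whole. OPENING is the finger opening in mm, from 0 to 87, set as the call begins (- or left out, the last holds). The fingers move at their own pace and stop on an object; FORCE is the grip in N (left out, the last holds). Time passes only in rows, so rows that repeat a pose let the fingers close. It gives the time, the measured TCP pose, the force, the opening and the grip force at its end, in the units of the state.
- ctrl.get_state(): the state, without advancing time (a new reading comes with each control period).
- ctrl.get_image(name): name is "scene" or "top" or "wrist"; returns (picture, depth): 384x512x3 uint8, red, green, blue; 384x512 float32, m along the optical axis (not along the pixel's ray), 0 where there is no reading.
- ctrl.camera_model(name): a dict with "intrinsics" (3x3 intrinsics, pixels), "dist_coeffs" ([k1, k2, p1, p2, k3] as OpenCV has them; the pictures are not rectified), "origin" and "orientation" of the camera in the world. Camera axes: x right, y down, z forward; pixel columns grow to the right and rows downward; lengths in m; the calibration is good to about 2 mm. A picture is of the moment at which its call begins: read the wrist's pose just before it. camera_model takes no time and is no camera call; for the wrist camera it gives the pose at the moment of the call.
- ctrl.close_job(): hands the job in; it is judged then, once.
Trained networks look in the newest picture that a camera, given by its name, has taken for a name from the list of things; names that differ only in an ending like _2 or _b are one class to them, and where a whole thing is asked for, a point or a joint stands for the part that bears it (a point fixed in the world has none). Each returns a list of dicts, best first, with "confidence" (0 to 1); they miss things now and then, are a little off and sometimes report something else, mostly with a low value. They report only what shows in the picture. A call takes as long as a camera call. They do not tell look-alikes from the thing itself.
- ctrl.recognise(camera, query): "xyz" ([x, y, z] in m, in world coordinates, good to about 4 mm: the middle of the surface that is visible of it).
- ctrl.mark_of(camera, query): "xyz" ([x, y, z] in m, in world coordinates, good to about 4 mm: a listed point, or the origin of a listed thing).
The state is a dict: "time": time; "joint_positions": joint angles; "qd": joint speeds; "joint_torque": joint torques, N m; "position": TCP position; "tool_rot": TCP orientation; "ft_force": force on the tool from outside, world axes, zero at the start; "torque": the same for the moment, N m; "grip_width": opening from 0.0 (shut) to 1.0 (fully open); "grip_force": force on a finger pad.
Only numpy, scipy, OpenCV 4.12 (cv2) and the standard library are available. Lean on these libraries where they do the work, as an engineer would, in place of code of your own. Each camera call takes 0.05 s, during which the arm holds its last target. There are 200 camera calls.

### The job

First bring the capping machine's speed lever back to the idle mark (the single white rib), and leave it there while you pack every jar that has its brass lid from the catch tray into the open carton, all standing upright on its floor; leave the one jar without a lid standing in the tray. Once all are packed, set the lever to the slow mark (midway between the pair of ribs) and let go. Do not disturb the lid stack, the scoop or the label roll.

Things in the scene. Friction and masses are not known exactly. Their poses are not given: they have to be found in the camera images.
- lever (a joint): Speed lever of the capping machine: angle in rad from upright, positive leaning along the console's +x (away from the robot), -0.85 to 0.90. White ribs on the cheeks beside it mark idle -0.45 (one rib), slow 0.20 (middle of a pair) and fast 0.68 (middle of three). It starts near fast and stays where it is left: friction 0.4 N m (2.9 N at the knob), no detents.
- lever_knob (a point): Centre of the lever's black barrel knob, 140 mm from the pivot. The barrel is 34 mm in diameter and 38 mm long, lying along the console's y, so it is pinched by its flat ends; the steel stem below it is 12 mm thick.
- lever_pivot (a point): The lever's pivot, on the console 95 mm above the bench; the lever swings in the console's x-z plane about the console's y (axes of this point = axes of the console).
- console: Grey lever console fixed to the bench: base 210 mm (x) x 86 mm (y) x 60 mm high, with two dark round cheeks of 90 mm radius about the pivot (tops at 185 mm), either side of the lever. Origin: centre of its underside.
- tray: Steel catch tray, fixed, at the end of the machine's conveyor: 185 mm (x) x 355 mm (y), walls 5 mm thick and 30 mm high, floor 5 mm thick. Origin: centre of its underside.
- carton: Open cardboard carton, fixed: outside 248 mm (x) x 172 mm (y) x 65 mm high, walls and floor 5 mm thick, so 238 x 162 mm inside: it holds six jars standing in two rows of three along x, every jar square to the walls. Origin: centre of its underside.
- carton_in (a point): Centre of the carton's inner floor, axes of the carton.
- round1: Round glass jar of orange sweets with a brass lid, 94 mm tall, 0.2 to 0.4 kg: body 62 mm in diameter, 60 mm high with a thick heavy base, then a neck and a round brass lid 46 mm in diameter from 68 to 94 mm; neck 42 mm. Origin: centre of its underside; z up along the jar. At the start it stands in the catch tray, or is absent.
- round2: Round glass jar of orange sweets with a brass lid, 94 mm tall, 0.2 to 0.4 kg: body 62 mm in diameter, 60 mm high with a thick heavy base, then a neck and a round brass lid 46 mm in diameter from 68 to 94 mm; neck 42 mm. Origin: centre of its underside; z up along the jar. At the start it stands in the catch tray, or is absent.
- round3: Round glass jar of orange sweets with a brass lid, 94 mm tall, 0.2 to 0.4 kg: body 62 mm in diameter, 60 mm high with a thick heavy base, then a neck and a round brass lid 46 mm in diameter from 68 to 94 mm; neck 42 mm. Origin: centre of its underside; z up along the jar. At the start it stands in the catch tray, or is absent.
- square1: Square glass jar of orange sweets with a brass lid, 94 mm tall, 0.2 to 0.4 kg: body 56 x 56 mm square, 60 mm high with a thick heavy base, then a neck and a round brass lid 46 mm in diameter from 68 to 94 mm; neck 42 mm. Origin: centre of its underside; z up along the jar, x and y square to its sides. At the start it stands in the catch tray, or is absent.
- square2: Square glass jar of orange sweets with a brass lid, 94 mm tall, 0.2 to 0.4 kg: body 56 x 56 mm square, 60 mm high with a thick heavy base, then a neck and a round brass lid 46 mm in diameter from 68 to 94 mm; neck 42 mm. Origin: centre of its underside; z up along the jar, x and y square to its sides. At the start it stands in the catch tray, or is absent.
- square3: Square glass jar of orange sweets with a brass lid, 94 mm tall, 0.2 to 0.4 kg: body 56 x 56 mm square, 60 mm high with a thick heavy base, then a neck and a round brass lid 46 mm in diameter from 68 to 94 mm; neck 42 mm. Origin: centre of its underside; z up along the jar, x and y square to its sides. At the start it stands in the catch tray, or is absent.
- lidless: The one jar that missed its lid: round, body 62 mm in diameter and 60 mm high with a bare open glass neck 42 mm in diameter up to 70 mm. Origin: centre of its underside. It stands among the others in the tray.
- lid_stack: Stack of brass lids, 60 mm in diameter, 39 mm high, beyond the work; to be left alone. Origin: centre of its underside.
- scoop: Steel sweet scoop with a wooden handle, 195 mm long, lying on the bench; to be left alone. Origin: on its underside where handle and pan meet.
- label_roll: Roll of paper labels, 90 mm in diameter, 60 mm high, on the bench; to be left alone. Origin: centre of its underside.
Not all that is in view belongs to the job. There is more than one size of the console; the job needs the largest.

How it is judged:
On the way, in this order (a step that is already met when the one before it is completed fails the run):
1. the lever is set to idle (within 0.08 rad) before any packing is finished (value of joint lever between -0.53 and -0.37 rad and velocity of joint lever between -0.05 and 0.05 rad/s), for 0.3 s.
2. every lidded jar stands upright in the carton, with the lever still at idle (x of round1 in the frame of carton_in between -0.098 and 0.098 m and y of round1 in the frame of carton_in between -0.06 and 0.06 m and z of round1 in the frame of carton_in between -0.01 and 0.012 m and angle between each of round1, round2, round3, square1, square2, square3's own z axis and vertical below 0.12 rad and linear speed of each of round1, round2, round3, square1, square2, square3 below 0.03 m/s and x of round2 in the frame of carton_in between -0.098 and 0.098 m and y of round2 in the frame of carton_in between -0.06 and 0.06 m and z of round2 in the frame of carton_in between -0.01 and 0.012 m and x of round3 in the frame of carton_in between -0.098 and 0.098 m and y of round3 in the frame of carton_in between -0.06 and 0.06 m and z of round3 in the frame of carton_in between -0.01 and 0.012 m and x of square1 in the frame of carton_in between -0.098 and 0.098 m and y of square1 in the frame of carton_in between -0.06 and 0.06 m and z of square1 in the frame of carton_in between -0.01 and 0.012 m and x of square2 in the frame of carton_in between -0.098 and 0.098 m and y of square2 in the frame of carton_in between -0.06 and 0.06 m and z of square2 in the frame of carton_in between -0.01 and 0.012 m and x of square3 in the frame of carton_in between -0.098 and 0.098 m and y of square3 in the frame of carton_in between -0.06 and 0.06 m and z of square3 in the frame of carton_in between -0.01 and 0.012 m and value of joint lever between -0.53 and -0.37 rad), for 0.3 s.
3. the lever is set to slow (within 0.08 rad) (value of joint lever between 0.12 and 0.28 rad and velocity of joint lever between -0.05 and 0.05 rad/s), for 0.3 s.
At the end, for the whole second after the job is handed in: Every lidded jar present stands on the carton's inner floor (origin within 12 mm of it in height, within 98 mm in x and 60 mm in y of its centre), upright within 0.12 rad; the lever rests at 0.20 rad within 0.08; the lidless jar stands upright in the tray (all of step 3 and x of round1 in the frame of carton_in between -0.098 and 0.098 m and y of round1 in the frame of carton_in between -0.06 and 0.06 m and z of round1 in the frame of carton_in between -0.01 and 0.012 m and angle between each of round1, round2, round3, square1, square2, square3, lidless's own z axis and vertical below 0.12 rad and x of round2 in the frame of carton_in between -0.098 and 0.098 m and y of round2 in the frame of carton_in between -0.06 and 0.06 m and z of round2 in the frame of carton_in between -0.01 and 0.012 m and x of round3 in the frame of carton_in between -0.098 and 0.098 m and y of round3 in the frame of carton_in between -0.06 and 0.06 m and z of round3 in the frame of carton_in between -0.01 and 0.012 m and x of square1 in the frame of carton_in between -0.098 and 0.098 m and y of square1 in the frame of carton_in between -0.06 and 0.06 m and z of square1 in the frame of carton_in between -0.01 and 0.012 m and x of square2 in the frame of carton_in between -0.098 and 0.098 m and y of square2 in the frame of carton_in between -0.06 and 0.06 m and z of square2 in the frame of carton_in between -0.01 and 0.012 m and x of square3 in the frame of carton_in between -0.098 and 0.098 m and y of square3 in the frame of carton_in between -0.06 and 0.06 m and z of square3 in the frame of carton_in between -0.01 and 0.012 m and x of lidless in the frame of tray between -0.085 and 0.085 m and y of lidless in the frame of tray between -0.17 and 0.17 m and z of lidless in the frame of tray below 0.015 m); the robot touches nothing.
It fails at once if the lid stack, scoop or label roll is disturbed (moved more than 30 mm) (distance of any of lid_stack, scoop, label_roll from where it was at the start of the episode above 0.03 m).
It fails at once if a lidded jar is handled while the lever is still near fast (over 0.35 rad) (value of joint lever above 0.35 rad and contact force between any of round1, round2, round3, square1, square2, square3 and the fingers above 0.5 N).
Of round1, round2, round3, square1, square2, square3 only 4 to 6 are there at a start; the rules pass over those that are not, and their reading is None.
At some moment in a run one of round1, round2, round3, square1, square2, square3 may be knocked a few centimetres aside while the robot is not near it.
It also fails if it takes over 210 s, if anything falls off the work surface, if the arm or the gripper's body presses on something with over 40 N, if the wrist force passes 120 N, or if a joint passes its speed limit or range.

## Working session

There is one attempt and no reset: what is moved stays moved. The work goes in short steps, Python scripts to look and compute and a shell command to move; the robot and the scene stay as the last step left them, time stands still between calls to the robot, and variables do not carry over. Pictures are saved under pics/ and viewed, at most 14 in all, crops included, and the job is handed in when it is done.

```bash
ls; mkdir -p pics; cat > h.py <<'E'
from bench import ctrl
import numpy as np, cv2
from scipy.spatial.transform import Rotation as R
def save(cam,name):
    p,d=ctrl.get_image(cam); cv2.imwrite(f'pics/{name}.png',p[:,:,::-1]); np.save(f'pics/{name}.npy',d); return p,d
def cm(cam):
    m=ctrl.camera_model(cam); K=np.array(m['intrinsics']);D=np.array(m['dist_coeffs']);o=np.array(m['origin']);q=np.array(m['orientation'])
    M=q if q.shape==(3,3) else R.from_rotvec(q).as_matrix()
    return K,D,o,M
def cloud(cam,d):
    K,D,o,M=cm(cam); h,w=d.shape; u,v=np.meshgrid(np.arange(w),np.arange(h))
    n=cv2.undistortPoints(np.stack([u,v],-1).reshape(-1,1,2).astype(np.float64),K,D).reshape(h,w,2)
    P=np.dstack([n[...,0]*d,n[...,1]*d,d])@M.T+o
    P[d<=0]=np.nan
    return P
def proj(cam,X):
    K,D,o,M=cm(cam); return cv2.projectPoints(((np.atleast_2d(X)-o)@M).astype(float),np.zeros(3),np.zeros(3),K,D)[0][:,0]
def to(x,y,z,yaw=None):
    "rows needed: tool-frame shift to world TCP x,y,z; yaw=desired angle of tool y line"
    s=ctrl.get_state();p=np.array(s['position']);M=R.from_rotvec(s['tool_rot']).as_matrix()
    t=M.T@(np.array([x,y,z])-p)*1000
    a=np.degrees(np.arctan2(M[1,1],M[0,1])); out=[t.round(1)]
    if yaw is not None:
        dl=(-(yaw-a)+90)%180-90  # tool z down: positive turn lowers world yaw
        out+=['turn',round(dl/5,2)]
    print((x,y,z),'->',*out,'yaw now',a.round(1))
E
python3 - <<'E'
from h import *
print(ctrl.get_state(), ctrl.camera_model('wrist'))
for c in('scene','top'): 
    save(c,c+'0')
    qs=['lever_knob','lever_pivot','console','tray','carton','carton_in','round1','square1','lidless','lid_stack','scoop','label_roll']
    for q in qs:
        print(c,q,[(np.round(r['xyz'],3).tolist(),round(r['confidence'],2)) for r in ctrl.mark_of(c,q)])
E
```

```text
pics
{'time': 0.0, 'joint_positions': array([-1.19889084,  0.32183642, -0.07004615,  1.45167557,  0.02260978,
        1.37076623, -0.05689412]), 'qd': array([-0.00197814,  0.00062255, -0.00033417, -0.00049595,  0.00098969,
       -0.00167858, -0.00044737]), 'joint_torque': array([-3.51208701e-04, -4.91308272e+01, -4.03923551e-01, -3.12526667e+01,
       -6.38339692e-02,  4.37212118e-02,  1.76461681e-04]), 'position': array([0.227523 , 0.6082925, 0.2184522]), 'tool_rot': array([-5.59003884e-01, -3.09123317e+00,  2.96310855e-03]), 'ft_force': array([-0.22020646,  0.15476621, -0.0768458 ]), 'torque': array([0.04835045, 0.01573518, 0.03589301]), 'grip_force': 0.0, 'grip_width': 0.99894178632804} {'intrinsics': array([[326.18430084,   0.        , 257.05608404],
       [  0.        , 326.18430084, 190.05720936],
       [  0.        ,   0.        ,   1.        ]]), 'dist_coeffs': array([-0.00068884,  0.        ,  0.        ,  0.        ,  0.        ]), 'origin': array([0.16232987, 0.63278711, 0.38318305]), 'orientation': array([2.39567043, 1.66379765, 0.21631884])}
scene lever_knob [([0.552
[... 1030 characters left out ...]
pivot [([0.537, -0.596, 0.072], 0.89), ([0.468, -0.393, 0.098], 0.86), ([0.24, -0.291, 0.073], 0.56)]
top console [([0.24, -0.298, 0.001], 0.8), ([0.469, -0.398, -0.002], 0.66)]
top tray [([0.488, 0.274, -0.001], 0.56)]
top carton [([0.508, -0.114, -0.002], 0.64), ([0.535, 0.319, 0.005], 0.46)]
top carton_in [([0.517, -0.116, 0.009], 0.94)]
top round1 [([0.447, 0.32, 0.008], 0.78)]
top square1 [([0.452, 0.143, 0.002], 0.77), ([0.448, 0.406, 0.01], 0.67)]
top lidless [([0.537, 0.153, 0.003], 0.77), ([0.487, 0.276, -0.002], 0.52)]
top lid_stack [([0.74, 0.118, -0.0], 0.63)]
top scoop [([0.785, -0.126, -0.005], 0.58)]
top label_roll [([0.53, 0.319, 0.005], 0.68), ([0.696, -0.292, 0.004], 0.64)]
```

View pics/top0.png

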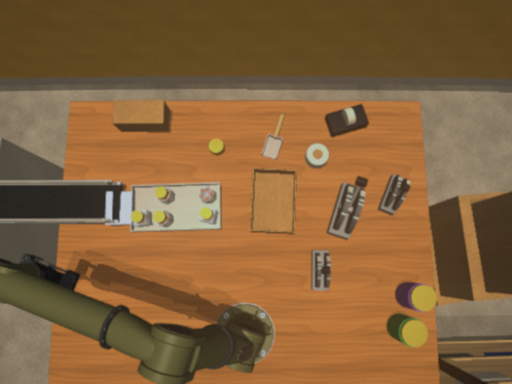

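View pics/scene0.png

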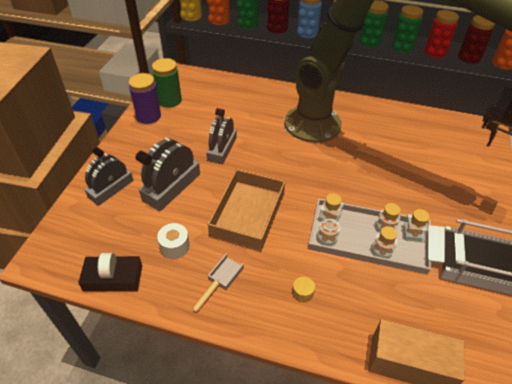

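```bash
python3 - <<'E'
from h import *
d=np.load('pics/top0.npy');P=cloud('top',d)
p=cv2.imread('pics/top0.png')
# lids: heights 85..110 mm within tray region
reg=(P[...,0]>.38)&(P[...,0]<.62)&(P[...,1]>.06)&(P[...,1]<.47)
for lo,hi in((.088,.115),(.055,.08)):
    m=(reg&(P[...,2]>lo)&(P[...,2]<hi)).astype(np.uint8)
    n,l,s,c=cv2.connectedComponentsWithStats(m)
    for i in range(1,n):
        if s[i,4]>15:
            q=P[l==i]; print(lo,s[i,4],c[i].round(),((q.min(0)+q.max(0))/2).round(3),np.ptp(q,axis=0).round(3))
# carton walls, console, tray
def rect(m,name):
    q=P[m][:,:2].astype(np.float32); r=cv2.minAreaRect(q); print(name,np.round(r[0],4),np.round(r[1],3),round(r[2],1),len(q))
x,y,z=P[...,0],P[...,1],P[...,2]
rect((x>.34)&(x<.68)&(y>-.25)&(y<0)&(z>.055)&(z<.075),'carton')
rect((x>.34)&(x<.6)&(y>-.46)&(y<-.33)&(z>.052)&(z<.068),'base')
rect((x>.34)&(x<.62)&(y>-.46)&(y<-.33)&(z>.12)&(z<.182),'cheeks')
rect(reg&(z>.022)&(z<.036),'tray')
rect((x>.5)&(x<.62)&(y>-.46)&(y<-.38)&(z>.192),'knob')
E
```

```text
0.088 118 [160. 192.] [0.534 0.319 0.098] [0.044 0.047 0.018]
0.088 118 [206. 213.] [0.452 0.144 0.1  ] [0.043 0.043 0.016]
0.088 115 [137. 217.] [0.441 0.404 0.098] [0.042 0.041 0.014]
0.088 125 [159. 216.] [0.441 0.32  0.098] [0.042 0.045 0.019]
0.055 88 [165. 195.] [0.536 0.317 0.067] [0.061 0.06  0.024]
0.055 199 [206. 194.] [0.536 0.151 0.068] [0.06  0.059 0.022]
0.055 82 [209. 217.] [0.449 0.145 0.067] [0.058 0.065 0.021]
0.055 91 [142. 219.] [0.442 0.401 0.067] [0.059 0.053 0.024]
0.055 83 [163. 219.] [0.442 0.32  0.067] [0.06  0.062 0.022]
carton [ 0.5344 -0.1343] [0.213 0.299] 87.0 310
base [ 0.4703 -0.3937] [0.085 0.213] 74.5 377
cheeks [ 0.4695 -0.398 ] [0.067 0.171] 71.1 578
tray [0.4894 0.2837] [0.187 0.373] 1.3 493
knob [ 0.5481 -0.4242] [0.039 0.039] 71.7 115
```

The top view shows four lidded jars at px (160,192), (137,217), (160,217) and (206,213). The lidless jar is at (206,194), the carton at (274,201) and the largest console at (348,208), with the lever near fast and its knob at (361,182).

```bash
python3 - <<'E'
from h import *
d=np.load('pics/top0.npy');P=cloud('top',d);x,y,z=P[...,0],P[...,1],P[...,2]
m=(x>.36)&(x<.65)&(y>-.23)&(y<0)&(z>.05)&(z<.08);q=P[m][:,:2].astype(np.float32)
print(cv2.minAreaRect(q),len(q))
to(.5,.2,.32,72); to(.553,-.423,.32,72); to(.45,-.40,.32,72)
E
```

```text
((0.5109485983848572, -0.11260458827018738), (0.17195142805576324, 0.2504713833332062), 87.1851806640625) 331
(0.5, 0.2, 0.32) -> [-398.3 -287.6 -100.4] turn -0.5 yaw now 69.5
(0.553, -0.423, 0.32) -> [-666.1 -852.6 -100.4] turn -0.5 yaw now 69.5
(0.45, -0.4, 0.32) -> [-561.5 -867.1 -100.5] turn -0.5 yaw now 69.5
```

```bash
python3 -m crank '[{"tx":0,"ty":0,"tz":-60,"turn":-0.5},{"tx":-50,"ty":-35,"tz":-70,"turn":-0.5},{"tx":-95,"ty":-70,"tz":-80,"turn":-0.5},{"tx":-140,"ty":-105,"tz":-90,"turn":-0.5},{"tx":-190,"ty":-140,"tz":-100,"turn":-0.5}]' 70 20
python3 -m crank '[{"tx":-45,"ty":-35},{"tx":-90,"ty":-65},{"tx":-135,"ty":-100},{"tx":-180,"ty":-130},{"tx":-190,"ty":-145}]'
python3 - <<'E'
from h import *
to(.52,-.2,.32,72); to(.5,-.40,.32,72)
E
```

```text
time: 1.92
position: [0.3572, 0.4097, 0.3202]
tool_rot: [0.49, 3.103, 0.001]
ft_force: [0.1, 1.7, -0.8]
grip_width: 0.808
grip_force: 0.0
(0.52, -0.2, 0.32) -> [-3.428e+02 -5.298e+02 -3.000e-01] turn 0.01 yaw now 72.0
(0.5, -0.4, 0.32) -> [-3.854e+02 -7.263e+02 -4.000e-01] turn 0.01 yaw now 72.0$[0]: bad value
```

```bash
python3 -m crank '[{"tx":-45,"ty":-40,"tz":0,"turn":0},{"tx":-90,"ty":-80,"tz":0,"turn":0},{"tx":-135,"ty":-120,"tz":0,"turn":0},{"tx":-180,"ty":-160,"tz":0,"turn":0},{"tx":-220,"ty":-200,"tz":0,"turn":0}]'
python3 -m crank '[{"tx":-20,"ty":-55,"tz":0,"turn":0},{"tx":-40,"ty":-110,"tz":0,"turn":0},{"tx":-60,"ty":-165,"tz":0,"turn":0},{"tx":-80,"ty":-220,"tz":0,"turn":0},{"tx":-95,"ty":-275,"tz":0,"turn":0}]'
python3 -m crank '[{"tx":-15,"ty":-55,"tz":0,"turn":0},{"tx":-30,"ty":-110,"tz":0,"turn":0},{"tx":-45,"ty":-165,"tz":0,"turn":0},{"tx":-60,"ty":-220,"tz":0,"turn":0},{"tx":-70,"ty":-250,"tz":0,"turn":0}]'
python3 -m crank '[{"tx":0,"ty":0,"tz":0,"turn":0},{"tx":0,"ty":0,"tz":0,"turn":0}]'
python3 - <<'E'
from h import *
save('wrist','w1'); 
for q in('lever_knob','lever_pivot','console'):print(q,[(np.round(r['xyz'],3).tolist(),round(r['confidence'],2)) for r in ctrl.mark_of('wrist',q)])
P=cloud('wrist',np.load('pics/w1.npy'));x,y,z=P[...,0],P[...,1],P[...,2]
for n,m in(('knob',(z>.19)&(z<.24)&(abs(x-.553)<.07)&(abs(y+.423)<.06)),('base',(z>.053)&(z<.067)&(abs(x-.47)<.13)&(abs(y+.396)<.09)),('cheek',(z>.13)&(z<.19)&(abs(x-.47)<.13)&(abs(y+.396)<.06))):
    q=P[m]; print(n,len(q)); 
    if len(q): print(cv2.minAreaRect(q[:,:2].astype(np.float32)),q[:,2].max(),q.mean(0))
print(ctrl.get_state()['position'])
E
```

```text
time: 2.55
position: [0.5049, 0.1509, 0.3199]
tool_rot: [0.492, 3.102, 0.001]
ft_force: [0.8, 0.9, -0.9]
grip_width: 0.806
grip_force: 0.0
time: 3.18
position: [0.5093, -0.1398, 0.3198]
tool_rot: [0.491, 3.102, 0.001]
ft_force: [1.4, 0.4, -0.6]
grip_width: 0.802
grip_force: 0.0
time: 3.8
position: [0.4972, -0.4007, 0.3196]
tool_rot: [-0.497, -3.102, 0.003]
ft_force: [-0.2, 0.9, 0.6]
grip_width: 0.806
grip_force: 0.0
time: 4.05
position: [0.4992, -0.3962, 0.3194]
tool_rot: [-0.49, -3.103, -0.002]
ft_force: [0.9, 0.7, 0.1]
grip_width: 0.803
grip_force: 0.0
lever_knob [([0.55, -0.429, 0.2], 0.76)]
lever_pivot [([0.534, -0.596, 0.072], 0.77), ([0.469, -0.4, 0.098], 0.74)]
console [([0.468, -0.398, -0.0], 0.94), ([0.538, -0.599, -0.002], 0.82)]
knob 1004
((0.5412347316741943, -0.4215039312839508), (0.037532560527324677, 0.01679236628115177), 71.87913513183594) 0.22361930534826685 [ 0.54139385 -0.42131868  0.21432552]
base 3201
((0.4728766679763794, -0.3962406516075134), (0.08532319962978363, 0.2104000449180603), 72.72175598144531) 0.0666952932579366 [ 0.43920366 -0.38370523  0.05989091]
cheek 7043
((0.4722624123096466, -0.39813950657844543), (0.06503218412399292, 0.16567790508270264), 71.54399871826172) 0.1898267287910259 [ 0.46819521 -0.39761415  0.1708143 ]
[ 0.49954043 -0.39579417  0.31980925]
```

View pics/w1.png

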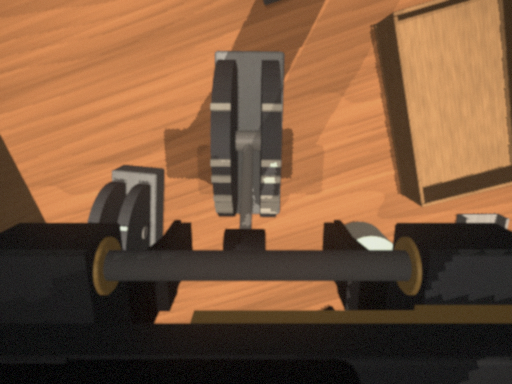

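The lever is in the middle of the picture: single rib at (220,106)/(270,106), pair near row 157, and the knob under the gripper at (245,240). The console yaw is about -17.6°.

```bash
python3 - <<'E'
from h import *
to(.552,-.4227,.206,72.4)
E
```

```text
(0.552, -0.4227, 0.206) -> [-58.1  -9.6 113.8] turn -0.05 yaw now 72.1
```

```bash
python3 -m crank '[{"tx":-50,"ty":-9,"tz":0,"turn":0},{"tx":-58,"ty":-9.5,"tz":30,"turn":0},{"tx":-58,"ty":-9.5,"tz":75,"turn":0},{"tx":-58,"ty":-9.5,"tz":113,"turn":0},{"tx":-58,"ty":-9.5,"tz":113,"turn":0}]'
python3 -m crank '[{"tx":0,"ty":0,"tz":0,"turn":0},{"tx":0,"ty":0,"tz":0,"turn":0},{"tx":0,"ty":0,"tz":0,"turn":0},{"tx":0,"ty":0,"tz":0,"turn":0}]' 20 20
```

```text
time: 4.88
position: [0.5503, -0.4215, 0.2034]
tool_rot: [-0.488, -3.098, -0.006]
ft_force: [0.1, 0.8, 1.4]
grip_width: 0.802
grip_force: 0.0
time: 5.38
position: [0.551, -0.4251, 0.2074]
tool_rot: [0.492, 3.102, -0.002]
ft_force: [-1.6, -7.8, 1.0]
grip_width: 0.43
grip_force: 6.4
```

```bash
python3 -m crank '[{"tx":0,"ty":-3,"tz":0,"turn":0},{"tx":9,"ty":-3,"tz":-6,"turn":0},{"tx":18,"ty":-3,"tz":-11,"turn":0},{"tx":30,"ty":-3,"tz":-17,"turn":0},{"tx":43,"ty":-3,"tz":-22,"turn":0}]' 20 20
python3 -m crank '[{"tx":14,"ty":0,"tz":-4,"turn":0},{"tx":28,"ty":0,"tz":-6,"turn":0},{"tx":42,"ty":0,"tz":-7,"turn":0},{"tx":56,"ty":0,"tz":-6,"turn":0},{"tx":70,"ty":0,"tz":-4,"turn":0}]'
python3 -m crank '[{"tx":13,"ty":0,"tz":4,"turn":0},{"tx":25,"ty":0,"tz":8,"turn":0},{"tx":33,"ty":0,"tz":12,"turn":0},{"tx":33,"ty":0,"tz":12,"turn":0},{"tx":33,"ty":0,"tz":12,"turn":0}]'
python3 - <<'E'
from h import *
save('top','t2');P=cloud('top',np.load('pics/t2.npy'))
for c in('top','scene'):
    if c=='scene': save(c,'s2')
    print([(np.round(r['xyz'],3).tolist(),round(r['confidence'],2)) for r in ctrl.mark_of(c,'lever_knob')])
s=ctrl.get_state();p=s['position']-np.array([.471,-.397,.095]);u=p[:2]@[.953,-.302];print(s['position'],s['ft_force'],'u',u,'ang',np.arctan2(u,p[2]),np.hypot(u,p[2]))
E
```

```text
time: 6.0
position: [0.5108, -0.4117, 0.228]
tool_rot: [0.488, 3.102, 0.004]
ft_force: [4.5, 3.6, -5.0]
grip_width: 0.435
grip_force: 20.0
time: 6.62
position: [0.4452, -0.3897, 0.2332]
tool_rot: [0.486, 3.099, 0.005]
ft_force: [5.2, 4.8, 1.5]
grip_width: 0.434
grip_force: 20.0
time: 7.25
position: [0.4124, -0.3787, 0.2224]
tool_rot: [0.487, 3.102, 0.011]
ft_force: [-1.2, 10.6, 13.9]
grip_width: 0.438
grip_force: 20.0
[([0.536, -0.595, 0.173], 0.46)]
[([0.493, 0.271, -0.001], 0.67), ([0.425, -0.385, 0.226], 0.49), ([0.234, -0.297, 0.174], 0.48), ([0.536, -0.596, 0.174], 0.46)]
[ 0.41236623 -0.37867914  0.2224041 ] [-2.13669605 10.6878203  12.9525354 ] u -0.06141088202790733 ang -0.44915759458597726 0.14143232350079937
```

```bash
python3 -m crank '[{"tx":0,"ty":2,"tz":-1,"turn":0},{"tx":0,"ty":2,"tz":-1,"turn":0},{"tx":0,"ty":2,"tz":-1,"turn":0},{"tx":0,"ty":2,"tz":-1,"turn":0}]' 70
python3 -m crank '[{"tx":0,"ty":0,"tz":-30,"turn":0},{"tx":0,"ty":0,"tz":-70,"turn":0},{"tx":-40,"ty":0,"tz":-100,"turn":0},{"tx":-80,"ty":0,"tz":-100,"turn":0},{"tx":-80,"ty":0,"tz":-100,"turn":0}]'
python3 - <<'E'
from h import *
save('wrist','w2');P=cloud('wrist',np.load('pics/w2.npy'));x,y,z=P[...,0]-.471,P[...,1]+.397,P[...,2]
u=x*.953-y*.302;v=x*.302+y*.953
for n,m in(('knob',(z>.19)&(z<.26)&(u>-.1)&(u<0)&(abs(v)<.04)),('cheek',(z>.12)&(z<.19)&(abs(u)<.1)&(abs(v)<.04))):
    q=np.c_[u[m],v[m],z[m]]; print(n,len(q),q.min(0).round(4),q.max(0).round(4))
    if n=='knob':
        A=np.c_[2*q[:,0],2*q[:,2],np.ones(len(q))];s=np.linalg.lstsq(A,q[:,0]**2+q[:,2]**2,rcond=None)[0]
        print('circle',s[:2],np.sqrt(s[2]+s[0]**2+s[1]**2),'ang',np.arctan2(s[0],s[1]-.095))
print([(np.round(r['xyz'],3).tolist(),round(r['confidence'],2)) for c in('wrist',) for r in ctrl.mark_of(c,'lever_knob')])
E
```

```text
time: 7.95
position: [0.4114, -0.3804, 0.2213]
tool_rot: [-0.492, -3.102, 0.0]
ft_force: [-0.5, 0.2, -0.6]
grip_width: 0.767
grip_force: 0.0
time: 8.57
position: [0.4907, -0.4041, 0.3194]
tool_rot: [-0.486, -3.101, 0.002]
ft_force: [-0.4, 0.4, 0.2]
grip_width: 0.807
grip_force: 0.0
knob 2348 [-0.0658 -0.0207  0.1915] [-0.0292  0.0176  0.2457]
circle [-0.04860316  0.22620512] 0.01722426102861305 ang -0.35476374484739903
cheek 5570 [-0.0874 -0.0362  0.12  ] [0.0828 0.0316 0.1899]
[([0.506, -0.106, 0.003], 0.65), ([0.422, -0.382, 0.224], 0.58)]
```

View pics/w2.png

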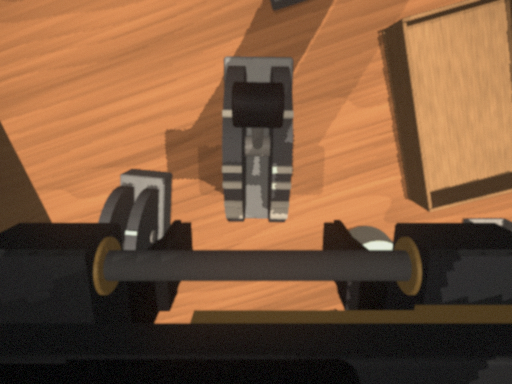

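```bash
python3 - <<'E'
from h import *
p=cv2.imread('pics/w2.png').max(2);P=cloud('wrist',np.load('pics/w2.npy'));x,y,z=P[...,0]-.471,P[...,1]+.397,P[...,2]
u=x*.953-y*.302
for c0,c1 in((226,242),(274,290)):
    for r in range(68,218,1):
        b=p[r,c0:c1].mean()
        if b>95: print(c0,r,int(b),np.nanmedian(u[r,c0:c1]).round(4),np.nanmedian(z[r,c0:c1]).round(4),'ang',np.arctan2(np.nanmedian(u[r,c0:c1]),np.nanmedian(z[r,c0:c1])-.095).round(3))
E
```

```text
226 165 101 0.0041 0.1859 ang 0.045
226 166 134 0.0047 0.1874 ang 0.051
226 167 154 0.0054 0.1888 ang 0.058
226 168 159 0.0064 0.1886 ang 0.068
226 169 158 0.0074 0.1884 ang 0.079
226 170 158 0.0084 0.1881 ang 0.09
226 171 153 0.0093 0.1881 ang 0.1
226 172 127 0.0102 0.1883 ang 0.109
226 181 100 0.0201 0.1829 ang 0.225
226 182 123 0.0208 0.1841 ang 0.229
226 183 140 0.0213 0.1859 ang 0.23
226 184 149 0.0224 0.1854 ang 0.243
226 185 151 0.0234 0.1854 ang 0.254
226 186 151 0.0245 0.185 ang 0.266
226 187 145 0.0255 0.1848 ang 0.277
226 188 121 0.0267 0.1843 ang 0.29
226 201 118 0.0427 0.1738 ang 0.497
226 202 133 0.0435 0.1747 ang 0.499
226 203 140 0.0442 0.1759 ang 0.5
226 204 144 0.0451 0.1761 ang 0.508
226 205 144 0.0465 0.1749 ang 0.528
226 206 140 0.0477 0.1745 ang 0.54
226 207 137 0.0492 0.1733 ang 0.561
226 208 138 0.0521 0.1675 ang 0.623
226 209 140 0.0527 0.1691 ang 0.618
226 210 141 0.0535 0.1697 ang 0.621
226 211 142 0.0546 0.1696 ang 0.632
226 212 142 0.0562 0.168 ang 0.657
226 213 144 0.0576 0.1671 ang 0.674
226 214 147 0.0608 0.161 ang 0.744
226 215 150 0.0616 0.162 ang 0.
[... 551 characters left out ...]
58 0.0258 0.1847 ang 0.281
274 188 145 0.0269 0.1843 ang 0.293
274 189 113 0.028 0.1841 ang 0.304
274 201 112 0.043 0.1741 ang 0.498
274 202 136 0.0441 0.1739 ang 0.51
274 203 144 0.0447 0.1751 ang 0.51
274 204 148 0.0455 0.1762 ang 0.51
274 205 150 0.0468 0.1753 ang 0.528
274 206 151 0.0481 0.1744 ang 0.544
274 207 146 0.0493 0.1738 ang 0.559
274 208 145 0.0515 0.1704 ang 0.599
274 209 149 0.0533 0.1682 ang 0.629
274 210 151 0.0541 0.169 ang 0.631
274 211 152 0.055 0.1696 ang 0.635
274 212 158 0.0564 0.1686 ang 0.654
274 213 179 0.0578 0.1675 ang 0.673
274 214 205 0.0594 0.1663 ang 0.695
274 215 217 0.0621 0.1616 ang 0.75
274 216 215 0.0629 0.1625 ang 0.75
274 217 207 0.0641 0.162 ang 0.764
```

Measured against the ribs, the lever is at about -0.34, so it falls short of idle. I'll regrasp the knob at its measured centre and move it another 15 mm.

```bash
python3 - <<'E'
from h import *
to(.4242,-.3837,.226,72.4)
E
```

```text
(0.4242, -0.3837, 0.226) -> [66.4  1.  94.7] turn -0.09 yaw now 72.0
```

```bash
python3 -m crank '[{"tx":50,"ty":1,"tz":0,"turn":0},{"tx":66,"ty":1,"tz":30,"turn":0},{"tx":66,"ty":1,"tz":70,"turn":0},{"tx":66,"ty":1,"tz":94,"turn":0},{"tx":66,"ty":1,"tz":94,"turn":0}]'
python3 -m crank '[{"tx":0,"ty":0,"tz":0,"turn":0},{"tx":0,"ty":0,"tz":0,"turn":0},{"tx":0,"ty":0,"tz":0,"turn":0},{"tx":0,"ty":0,"tz":0,"turn":0},{"tx":0,"ty":0,"tz":0,"turn":0}]' 20 30
python3 -m crank '[{"tx":5,"ty":0,"tz":1,"turn":0},{"tx":10,"ty":0,"tz":3,"turn":0},{"tx":15,"ty":0,"tz":5,"turn":0},{"tx":15.5,"ty":0,"tz":5,"turn":0},{"tx":15.5,"ty":0,"tz":5,"turn":0}]'
python3 -m crank '[{"tx":0,"ty":0,"tz":0,"turn":0},{"tx":0,"ty":0,"tz":0,"turn":0},{"tx":0,"ty":0,"tz":0,"turn":0},{"tx":0,"ty":0,"tz":0,"turn":0}]' 70
python3 -m crank '[{"tx":0,"ty":0,"tz":-30,"turn":0},{"tx":0,"ty":0,"tz":-70,"turn":0},{"tx":-40,"ty":0,"tz":-100,"turn":0},{"tx":-80,"ty":0,"tz":-100,"turn":0},{"tx":-80,"ty":0,"tz":-100,"turn":0}]'
cat >> h.py <<'E'
def lever(cam,name):
    save(cam,name);P=cloud(cam,np.load(f'pics/{name}.npy'));x,y,z=P[...,0]-.4686,P[...,1]+.3962,P[...,2]
    u=x*.953-y*.302;v=x*.302+y*.953
    m=(z>.194)&(z<.26)&(abs(u)<.11)&(abs(v)<.035); q=np.c_[u[m],v[m],z[m]]
    A=np.c_[2*q[:,0],2*q[:,2],np.ones(len(q))];s=np.linalg.lstsq(A,q[:,0]**2+q[:,2]**2,rcond=None)[0]
    print('knob circle',len(q),s[:2],np.sqrt(s[2]+s[0]**2+s[1]**2),'v',q[:,1].min(),q[:,1].max(),'ang',np.arctan2(s[0],s[1]-.095))
E
python3 -c "
from h import *
lever('wrist','w3')"
```

```text
time: 9.3
position: [0.4234, -0.3826, 0.2262]
tool_rot: [-0.493, -3.1, -0.004]
ft_force: [-0.9, -0.4, 0.9]
grip_width: 0.805
grip_force: 0.0
time: 9.93
position: [0.4258, -0.3831, 0.2279]
tool_rot: [0.491, 3.103, 0.001]
ft_force: [0.1, 1.3, 3.0]
grip_width: 0.43
grip_force: 30.0
time: 10.55
position: [0.4111, -0.3782, 0.2221]
tool_rot: [0.49, 3.102, 0.001]
ft_force: [5.3, 1.0, -1.3]
grip_width: 0.433
grip_force: 30.0
time: 11.05
position: [0.4103, -0.3789, 0.2225]
tool_rot: [-0.492, -3.102, 0.0]
ft_force: [0.6, 0.4, 0.4]
grip_width: 0.767
grip_force: 0.0
time: 11.68
position: [0.4896, -0.4026, 0.3206]
tool_rot: [-0.486, -3.101, 0.002]
ft_force: [0.5, -0.0, -0.1]
grip_width: 0.809
grip_force: 0.0
knob circle 2338 [-0.05963239  0.21714438] 0.019969711599113624 v -0.020363778132154727 0.01766628691432713 ang -0.45417306354122067
```

Lever is at about -0.45. Next I'll measure the lids again and move to the tray.

```bash
cat >> h.py <<'E'
def jars(name,cams=('top','scene')):
    for cam in cams:
        save(cam,name+cam);P=cloud(cam,np.load(f'pics/{name}{cam}.npy'));x,y,z=P[...,0],P[...,1],P[...,2]
        reg=(x>.37)&(x<.66)&(y>-.22)&(y<.47)
        m=(reg&(z>.086)&(z<.112)).astype(np.uint8)
        n,l,s,c=cv2.connectedComponentsWithStats(m)
        for i in range(1,n):
            if s[i,4]>40:
                q=P[l==i]; q=q[q[:,2]>np.median(q[:,2])-.004]; print(cam,s[i,4],c[i].round(),cv2.minEnclosingCircle(q[:,:2].astype(np.float32)),np.median(q[:,2]).round(4))
E
python3 -c "
from h import *
jars('j1')
to(.50,0,.22,72); to(.451,.144,.22,72)"
```

```text
top 125 [160. 192.] ((0.5350533723831177, 0.31906670331954956), 0.023892905563116074) 0.0987
top 120 [206. 213.] ((0.4526594281196594, 0.14436213672161102), 0.023338645696640015) 0.0995
top 118 [137. 217.] ((0.44078025221824646, 0.4046347737312317), 0.022475048899650574) 0.0986
top 124 [159. 217.] ((0.4423300325870514, 0.3202269375324249), 0.023910237476229668) 0.0995
scene 178 [333. 200.] ((0.4552815556526184, 0.14474035799503326), 0.025017892941832542) 0.0991
scene 191 [391. 210.] ((0.44408923387527466, 0.3182494342327118), 0.025449972599744797) 0.0988
scene 198 [420. 216.] ((0.44262078404426575, 0.4051301181316376), 0.025967517867684364) 0.0985
scene 208 [388. 234.] ((0.5376448035240173, 0.31644684076309204), 0.025448529049754143) 0.0987
(0.5, 0, 0.22) -> [111.4 388.4 102.3] turn -0.01 yaw now 71.9
(0.451, 0.144, 0.22) -> [202.7 510.1 102.4] turn -0.01 yaw now 71.9
```

```bash
python3 -m crank '[{"tx":0,"ty":60,"tz":0,"turn":0},{"tx":10,"ty":120,"tz":0,"turn":0},{"tx":30,"ty":178,"tz":0,"turn":0},{"tx":50,"ty":235,"tz":0,"turn":0},{"tx":75,"ty":290,"tz":0,"turn":0}]' 64
python3 -m crank '[{"tx":25,"ty":50,"tz":20,"turn":0},{"tx":50,"ty":100,"tz":40,"turn":0},{"tx":75,"ty":150,"tz":70,"turn":0},{"tx":100,"ty":195,"tz":100,"turn":0},{"tx":125,"ty":221,"tz":120,"turn":0}]'
python3 -m crank '[{"tx":0,"ty":0,"tz":0,"turn":0},{"tx":0,"ty":0,"tz":0,"turn":0}]'
python3 -c "
from h import *
to(.4535,.1445,.089,72)
save('wrist','w4')
P=cloud('wrist',np.load('pics/w4.npy'));x,y,z=P[...,0],P[...,1],P[...,2];m=(z>.093)&(z<.105)&(abs(x-.45)<.06)&(abs(y-.144)<.06);q=P[m];print(len(q),cv2.minEnclosingCircle(q[:,:2].astype(np.float32)) if len(q) else '')"
```

```text
time: 12.45
position: [0.5038, -0.103, 0.3229]
tool_rot: [0.492, 3.102, 0.003]
ft_force: [1.3, 1.1, -0.5]
grip_width: 0.733
grip_force: 0.0
time: 13.08
position: [0.4526, 0.1459, 0.2016]
tool_rot: [-0.489, -3.103, -0.001]
ft_force: [0.2, -0.9, 0.4]
grip_width: 0.736
grip_force: 0.0
time: 13.32
position: [0.4547, 0.143, 0.2034]
tool_rot: [0.493, 3.101, 0.001]
ft_force: [0.1, -0.3, -0.3]
grip_width: 0.736
grip_force: 0.0
(0.4535, 0.1445, 0.089) -> [  1.8   0.9 114.4] turn -0.01 yaw now 71.9
2246 ((0.4563206434249878, 0.1428823471069336), 0.023220162838697433)
```

View pics/w4.png

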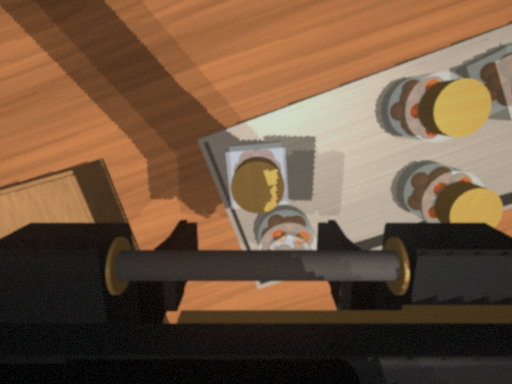

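The wrist view shows the square jar at (257,182), aligned with the gripper, and the lidless jar beyond it at (285,232).

```bash
python3 -m crank '[{"tx":0,"ty":0,"tz":50,"turn":0},{"tx":0,"ty":0,"tz":90,"turn":0},{"tx":0,"ty":0,"tz":114,"turn":0},{"tx":0,"ty":0,"tz":114,"turn":0}]'
python3 -m crank '[{"tx":0,"ty":0,"tz":0,"turn":0},{"tx":0,"ty":0,"tz":0,"turn":0},{"tx":0,"ty":0,"tz":0,"turn":0},{"tx":0,"ty":0,"tz":0,"turn":0}]' 30 30
python3 -m crank '[{"tx":0,"ty":0,"tz":-20,"turn":0},{"tx":0,"ty":0,"tz":-50,"turn":0},{"tx":0,"ty":0,"tz":-90,"turn":0},{"tx":0,"ty":0,"tz":-100,"turn":0},{"tx":0,"ty":0,"tz":-100,"turn":0}]'
python3 -c "
from h import *
to(.4392,-.1472,.19,87.2)"
```

```text
time: 13.88
position: [0.4541, 0.1425, 0.0878]
tool_rot: [-0.495, -3.101, 0.003]
ft_force: [0.6, -0.2, -0.8]
grip_width: 0.735
grip_force: 0.0
time: 14.38
position: [0.4554, 0.1443, 0.0898]
tool_rot: [0.491, 3.101, 0.001]
ft_force: [-0.1, -1.9, 6.1]
grip_width: 0.513
grip_force: 30.0
time: 15.0
position: [0.4541, 0.1445, 0.1879]
tool_rot: [-0.491, -3.103, -0.0]
ft_force: [0.0, -0.0, -4.4]
grip_width: 0.51
grip_force: 30.0
(0.4392, -0.1472, 0.19) -> [ -75.9 -282.    -2.1] turn -3.04 yaw now 72.0
```

```bash
python3 -m crank '[{"tx":-15,"ty":-56,"tz":0,"turn":-0.5},{"tx":-30,"ty":-112,"tz":0,"turn":-1},{"tx":-45,"ty":-168,"tz":0,"turn":-2},{"tx":-60,"ty":-224,"tz":0,"turn":-3},{"tx":-76,"ty":-282,"tz":0,"turn":-3}]'
python3 -m crank '[{"tx":0,"ty":0,"tz":0,"turn":0},{"tx":0,"ty":0,"tz":0,"turn":0}]'
python3 -c "
from h import *
to(.4392,-.1472,.0905,87.2)"
```

```text
time: 15.62
position: [0.438, -0.1484, 0.1866]
tool_rot: [-0.08, -3.138, -0.001]
ft_force: [1.3, -0.0, -3.8]
grip_width: 0.511
grip_force: 30.0
time: 15.88
position: [0.4386, -0.1465, 0.187]
tool_rot: [-0.083, -3.138, -0.001]
ft_force: [1.3, 0.1, -4.3]
grip_width: 0.517
grip_force: 30.0
(0.4392, -0.1472, 0.0905) -> [-0.9 -0.7 96.5] turn -0.04 yaw now 87.0
```

```bash
python3 -m crank '[{"tx":0,"ty":0,"tz":50,"turn":0},{"tx":0,"ty":0,"tz":80,"turn":0},{"tx":0,"ty":0,"tz":95,"turn":0},{"tx":0,"ty":0,"tz":99,"turn":0},{"tx":0,"ty":0,"tz":99,"turn":0}]'
python3 -m crank '[{"tx":0,"ty":0,"tz":0,"turn":0},{"tx":0,"ty":0,"tz":0,"turn":0},{"tx":0,"ty":0,"tz":0,"turn":0}]' 64
python3 -m crank '[{"tx":0,"ty":0,"tz":-40,"turn":0},{"tx":0,"ty":0,"tz":-90,"turn":0},{"tx":0,"ty":0,"tz":-110,"turn":0},{"tx":0,"ty":0,"tz":-110,"turn":0}]'
python3 -c "
from h import *
jars('j2')
to(.536,.318,.2,72)
to(.443,.319,.2,72)
to(.4415,.405,.2,72)"
```

```text
time: 16.5
position: [0.4406, -0.1469, 0.0903]
tool_rot: [0.081, 3.139, 0.0]
ft_force: [0.7, 0.0, -4.1]
grip_width: 0.512
grip_force: 30.0
time: 16.88
position: [0.4402, -0.1473, 0.0901]
tool_rot: [0.082, 3.139, 0.0]
ft_force: [0.3, -0.3, 0.2]
grip_width: 0.716
grip_force: 0.0
time: 17.38
position: [0.4409, -0.1475, 0.2011]
tool_rot: [0.082, 3.136, 0.001]
ft_force: [-0.5, -0.3, -0.1]
grip_width: 0.734
grip_force: 0.0
top 123 [160. 192.] ((0.5344592332839966, 0.3189764618873596), 0.023365862667560577) 0.0983
top 117 [137. 217.] ((0.4415644109249115, 0.4047529101371765), 0.02257203683257103) 0.099
top 125 [159. 217.] ((0.44191429018974304, 0.3205203115940094), 0.02333660237491131) 0.0987
scene 155 [243. 177.] ((0.4414929449558258, -0.14627037942409515), 0.025704698637127876) 0.0991
scene 189 [391. 210.] ((0.444579154253006, 0.31854599714279175), 0.024279270321130753) 0.099
scene 197 [420. 216.] ((0.4432612359523773, 0.40373504161834717), 0.02499634586274624) 0.099
scene 211 [388. 234.] ((0.5356419086456299, 0.3162806034088135), 0.025100991129875183) 0.0989
(0.536, 0.318, 0.2) -> [-72.3 469.6  -1.1] turn 3.0 yaw now 87.0
(0.443, 0.319, 0.2) -> [ 20.6 465.7  -1. ] turn 3.0 yaw now 87.0
(0.4415, 0.405, 0.2) -> [ 26.6 551.5  -1. ] turn 3.0 yaw now 87.0
```

```bash
python3 -m crank '[{"tx":-10,"ty":58,"tz":0,"turn":0},{"tx":-10,"ty":116,"tz":0,"turn":0},{"tx":-10,"ty":174,"tz":0,"turn":0},{"tx":-5,"ty":232,"tz":0,"turn":0},{"tx":0,"ty":290,"tz":0,"turn":0}]' 64
python3 -m crank '[{"tx":5,"ty":58,"tz":0,"turn":0},{"tx":10,"ty":116,"tz":0,"turn":0},{"tx":20,"ty":160,"tz":0,"turn":0},{"tx":21,"ty":176,"tz":0,"turn":0},{"tx":21,"ty":176,"tz":0,"turn":0}]'
python3 -m crank '[{"tx":0,"ty":0,"tz":0,"turn":0},{"tx":0,"ty":0,"tz":0,"turn":0}]'
python3 -c "
from h import *
to(.443,.319,.089,87)
save('wrist','w5')
P=cloud('wrist',np.load('pics/w5.npy'));x,y,z=P[...,0],P[...,1],P[...,2]
m=((z>.086)&(z<.112)&(x<.62)&(y>0)).astype(np.uint8)
n,l,s,c=cv2.connectedComponentsWithStats(m)
for i in range(1,n):
  if s[i,4]>150:
    q=P[l==i];print(s[i,4],c[i].round(),cv2.minEnclosingCircle(q[:,:2].astype(np.float32)))
"
```

```text
time: 18.1
position: [0.4537, 0.1437, 0.1978]
tool_rot: [-0.083, -3.138, 0.002]
ft_force: [1.7, 0.2, 0.1]
grip_width: 0.732
grip_force: 0.0
time: 18.73
position: [0.4426, 0.3188, 0.198]
tool_rot: [-0.081, -3.139, 0.004]
ft_force: [0.8, -0.7, 0.3]
grip_width: 0.733
grip_force: 0.0
time: 18.98
position: [0.4437, 0.3173, 0.1997]
tool_rot: [0.087, 3.14, -0.0]
ft_force: [-0.1, 0.2, -0.4]
grip_width: 0.734
grip_force: 0.0
(0.443, 0.319, 0.089) -> [  0.8   1.7 110.7] turn -0.03 yaw now 86.8
411 [497. 159.] ((0.42800629138946533, 0.5166805982589722), 0.013551881536841393)
2493 [360. 181.] ((0.4436491131782532, 0.4045599699020386), 0.023556284606456757)
2363 [261. 187.] ((0.4438862204551697, 0.31981584429740906), 0.023220278322696686)
1096 [263. 293.] ((0.5374279022216797, 0.3178228437900543), 0.023080969229340553)
```

View pics/w5.png

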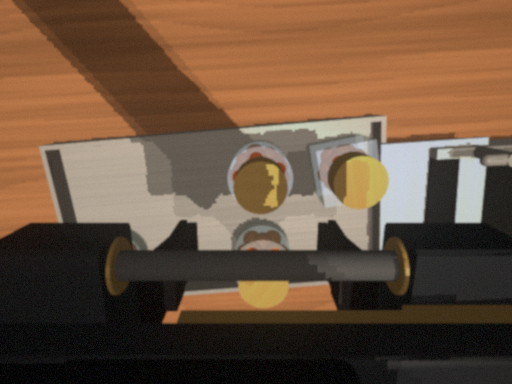

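The view shows round jar D under the gripper at (261,187), square jar C at (345,175) nearly in line with the tray, and round jar A at (263,290).

```bash
python3 -m crank '[{"tx":0,"ty":1,"tz":50,"turn":0},{"tx":0,"ty":1,"tz":90,"turn":0},{"tx":0,"ty":1,"tz":111,"turn":0},{"tx":0,"ty":1,"tz":111,"turn":0}]'
python3 -m crank '[{"tx":0,"ty":0,"tz":0,"turn":0},{"tx":0,"ty":0,"tz":0,"turn":0},{"tx":0,"ty":0,"tz":0,"turn":0},{"tx":0,"ty":0,"tz":0,"turn":0}]' 30 30
python3 -m crank '[{"tx":0,"ty":0,"tz":-20,"turn":0},{"tx":0,"ty":0,"tz":-50,"turn":0},{"tx":0,"ty":0,"tz":-90,"turn":0},{"tx":0,"ty":0,"tz":-120,"turn":0},{"tx":0,"ty":0,"tz":-120,"turn":0}]'
python3 -c "
from h import *
P=cloud('wrist',np.load('pics/w5.npy')) if 0 else None
to(.5791,-.154,.21,87.2)
Q=cloud('top',np.load('pics/j2top.npy'));x,y,z=Q[...,0],Q[...,1],Q[...,2]
for a in np.arange(.43,.53,.02):
    m=(x>.38)&(x<.5)&(y>a)&(y<a+.02)&(z<.3);print(a.round(2),np.nanmax(z[m]).round(3))"
```

```text
time: 19.52
position: [0.4422, 0.3186, 0.0872]
tool_rot: [-0.084, -3.138, 0.004]
ft_force: [-0.8, -0.3, 0.3]
grip_width: 0.735
grip_force: 0.0
time: 20.02
position: [0.4438, 0.3205, 0.0898]
tool_rot: [0.082, 3.139, 0.002]
ft_force: [-0.5, -1.6, 4.4]
grip_width: 0.513
grip_force: 30.0
time: 20.65
position: [0.444, 0.3211, 0.2103]
tool_rot: [0.082, 3.138, 0.005]
ft_force: [0.4, 1.3, -3.2]
grip_width: 0.516
grip_force: 30.0
(0.5791, -0.154, 0.21) -> [-159.7 -467.4   -0.8] turn -0.04 yaw now 87.0
0.43 0.066
0.45 0.047
0.47 0.056
0.49 0.098
0.51 0.104
0.53 0.109
```

```bash
python3 -m crank '[{"tx":-15,"ty":-56,"tz":0,"turn":0},{"tx":-35,"ty":-112,"tz":0,"turn":0},{"tx":-55,"ty":-168,"tz":0,"turn":0},{"tx":-75,"ty":-224,"tz":0,"turn":0},{"tx":-95,"ty":-280,"tz":0,"turn":0}]'
python3 -m crank '[{"tx":-20,"ty":-56,"tz":0,"turn":0},{"tx":-40,"ty":-112,"tz":0,"turn":0},{"tx":-58,"ty":-160,"tz":0,"turn":0},{"tx":-65,"ty":-187,"tz":0,"turn":0},{"tx":-65,"ty":-187,"tz":0,"turn":0}]'
python3 -m crank '[{"tx":0,"ty":0,"tz":30,"turn":0},{"tx":0,"ty":0,"tz":75,"turn":0},{"tx":0,"ty":0,"tz":105,"turn":0},{"tx":0,"ty":0,"tz":119,"turn":0},{"tx":0,"ty":0,"tz":119,"turn":0}]'
python3 -m crank '[{"tx":0,"ty":0,"tz":0,"turn":0},{"tx":0,"ty":0,"tz":0,"turn":0},{"tx":0,"ty":0,"tz":0,"turn":0},{"tx":0,"ty":0,"tz":0,"turn":0}]' 64
python3 -m crank '[{"tx":0,"ty":0,"tz":-40,"turn":0},{"tx":0,"ty":0,"tz":-90,"turn":0},{"tx":0,"ty":0,"tz":-110,"turn":0},{"tx":0,"ty":0,"tz":-110,"turn":0}]'
python3 -c "
from h import *
jars('j3')
to(.536,.318,.2,87)
to(.4415,.405,.2,90)"
```

```text
time: 21.28
position: [0.5223, 0.0338, 0.2063]
tool_rot: [-0.081, -3.138, 0.001]
ft_force: [1.6, 0.4, -2.9]
grip_width: 0.509
grip_force: 30.0
time: 21.9
position: [0.5768, -0.1579, 0.2061]
tool_rot: [-0.091, -3.137, 0.003]
ft_force: [0.1, 0.1, -2.9]
grip_width: 0.511
grip_force: 30.0
time: 22.52
position: [0.5784, -0.1534, 0.0893]
tool_rot: [-0.081, -3.14, -0.001]
ft_force: [0.5, -0.2, -2.7]
grip_width: 0.511
grip_force: 30.0
time: 23.02
position: [0.5786, -0.1546, 0.0898]
tool_rot: [0.082, 3.14, 0.0]
ft_force: [-0.2, 0.0, 1.0]
grip_width: 0.729
grip_force: 0.0
time: 23.52
position: [0.5792, -0.1548, 0.2007]
tool_rot: [0.082, 3.138, 0.0]
ft_force: [-1.1, 0.4, -0.7]
grip_width: 0.735
grip_force: 0.0
top 122 [160. 192.] ((0.5348189473152161, 0.3192625343799591), 0.023690156638622284) 0.0989
top 117 [137. 217.] ((0.441545695066452, 0.4055129885673523), 0.02261839620769024) 0.0986
top 72 [285. 217.] ((0.4390992224216461, -0.15104296803474426), 0.022508328780531883) 0.0983
scene 184 [229. 208.] ((0.5759733319282532, -0.15097209811210632), 0.025455188006162643) 0.0989
scene 200 [420. 216.] ((0.4454878270626068, 0.4075489342212677), 0.026577778160572052) 0.0988
scene 214 [388. 234.] ((0.5358064770698547, 0.3177502453327179), 0.0253099724650383) 0.0988
(0.536, 0.318, 0.2) -> [ 66.2 469.4  -1.6] turn 0.0 yaw now 87.0
(0.4415, 0.405, 0.2) -> [165.1 551.3  -1.3] turn -0.6 yaw now 87.0
```

```bash
python3 -m crank '[{"tx":10,"ty":58,"tz":0,"turn":0},{"tx":18,"ty":116,"tz":0,"turn":0},{"tx":26,"ty":174,"tz":0,"turn":0},{"tx":34,"ty":232,"tz":0,"turn":0},{"tx":42,"ty":290,"tz":0,"turn":0}]'
python3 -m crank '[{"tx":8,"ty":58,"tz":0,"turn":0},{"tx":16,"ty":116,"tz":0,"turn":0},{"tx":24,"ty":160,"tz":0,"turn":0},{"tx":24,"ty":179,"tz":0,"turn":0},{"tx":24,"ty":179,"tz":0,"turn":0}]'
python3 -m crank '[{"tx":0,"ty":0,"tz":30,"turn":0},{"tx":0,"ty":0,"tz":30,"turn":0}]'
python3 -c "
from h import *
to(.5365,.318,.089,87)
save('wrist','w6')
P=cloud('wrist',np.load('pics/w6.npy'));x,y,z=P[...,0],P[...,1],P[...,2]
m=((z>.086)&(z<.112)&(x<.62)&(y>0)).astype(np.uint8)
n,l,s,c=cv2.connectedComponentsWithStats(m)
for i in range(1,n):
  if s[i,4]>150:
    q=P[l==i];print(s[i,4],c[i].round(),cv2.minEnclosingCircle(q[:,:2].astype(np.float32)))
"
```

```text
time: 24.25
position: [0.55, 0.1389, 0.1974]
tool_rot: [-0.082, -3.138, 0.002]
ft_force: [0.9, -0.1, -0.4]
grip_width: 0.735
grip_force: 0.0
time: 24.88
position: [0.5365, 0.3172, 0.1979]
tool_rot: [-0.08, -3.139, 0.004]
ft_force: [0.2, -1.5, -0.4]
grip_width: 0.737
grip_force: 0.0
time: 25.12
position: [0.5365, 0.3132, 0.1672]
tool_rot: [-0.088, -3.137, 0.007]
ft_force: [-0.7, 1.0, -0.6]
grip_width: 0.733
grip_force: 0.0
(0.5365, 0.318, 0.089) -> [-0.   5.1 78.2] turn -0.05 yaw now 86.8
4275 [384.  60.] ((0.44487282633781433, 0.40491539239883423), 0.023426478728652)
3009 [264. 197.] ((0.5376254916191101, 0.318412721157074), 0.02328510209918022)
```

```bash
python3 -m crank '[{"tx":0,"ty":2,"tz":40,"turn":0},{"tx":0,"ty":2,"tz":70,"turn":0},{"tx":0,"ty":2,"tz":80,"turn":0},{"tx":0,"ty":2,"tz":80,"turn":0}]'
python3 -m crank '[{"tx":0,"ty":0,"tz":0,"turn":0},{"tx":0,"ty":0,"tz":0,"turn":0},{"tx":0,"ty":0,"tz":0,"turn":0},{"tx":0,"ty":0,"tz":0,"turn":0}]' 30 30
python3 -m crank '[{"tx":0,"ty":0,"tz":-20,"turn":0},{"tx":0,"ty":0,"tz":-50,"turn":0},{"tx":0,"ty":0,"tz":-90,"turn":0},{"tx":0,"ty":0,"tz":-120,"turn":0},{"tx":0,"ty":0,"tz":-120,"turn":0}]'
python3 -c "
from h import *
to(.443,-.0712,.21,87.2)"
```

```text
time: 25.68
position: [0.5378, 0.3187, 0.0903]
tool_rot: [0.084, 3.14, 0.0]
ft_force: [0.3, -0.4, 0.8]
grip_width: 0.734
grip_force: 0.0
time: 26.18
position: [0.5379, 0.3191, 0.0906]
tool_rot: [0.083, 3.139, 0.001]
ft_force: [-0.5, -2.3, 5.4]
grip_width: 0.515
grip_force: 30.0
time: 26.8
position: [0.5385, 0.3202, 0.2127]
tool_rot: [0.082, 3.136, 0.006]
ft_force: [-0.1, 0.3, -3.9]
grip_width: 0.514
grip_force: 30.0
(0.443, -0.0712, 0.21) -> [  75.  -395.9    0.9] turn -0.04 yaw now 87.0
```

```bash
python3 -m crank '[{"tx":10,"ty":-57,"tz":0,"turn":0},{"tx":22,"ty":-114,"tz":0,"turn":0},{"tx":34,"ty":-171,"tz":0,"turn":0},{"tx":46,"ty":-228,"tz":0,"turn":0},{"tx":58,"ty":-285,"tz":0,"turn":0}]'
python3 -m crank '[{"tx":8,"ty":-50,"tz":0,"turn":0},{"tx":16,"ty":-90,"tz":0,"turn":0},{"tx":17,"ty":-111,"tz":0,"turn":0},{"tx":17,"ty":-111,"tz":0,"turn":0},{"tx":17,"ty":-111,"tz":0,"turn":0}]'
python3 -m crank '[{"tx":0,"ty":0,"tz":30,"turn":0},{"tx":0,"ty":0,"tz":75,"turn":0},{"tx":0,"ty":0,"tz":105,"turn":0},{"tx":0,"ty":0,"tz":119.5,"turn":0},{"tx":0,"ty":0,"tz":119.5,"turn":0}]'
python3 -m crank '[{"tx":0,"ty":0,"tz":0,"turn":0},{"tx":0,"ty":0,"tz":0,"turn":0},{"tx":0,"ty":0,"tz":0,"turn":0},{"tx":0,"ty":0,"tz":0,"turn":0}]' 64
python3 -m crank '[{"tx":0,"ty":0,"tz":-40,"turn":0},{"tx":0,"ty":0,"tz":-90,"turn":0},{"tx":0,"ty":0,"tz":-110,"turn":0},{"tx":0,"ty":0,"tz":-110,"turn":0}]'
python3 -c "
from h import *
jars('j4')
to(.4415,.405,.2,87)
to(.4435,.405,.2,90)"
```

```text
time: 27.42
position: [0.4625, 0.0359, 0.2079]
tool_rot: [-0.081, -3.138, 0.001]
ft_force: [1.1, -1.3, -1.5]
grip_width: 0.513
grip_force: 30.0
time: 28.05
position: [0.4411, -0.0709, 0.2088]
tool_rot: [-0.08, -3.139, -0.001]
ft_force: [0.6, -0.1, -3.5]
grip_width: 0.516
grip_force: 30.0
time: 28.68
position: [0.4418, -0.0717, 0.0899]
tool_rot: [-0.08, -3.14, 0.001]
ft_force: [0.1, 0.3, -3.1]
grip_width: 0.51
grip_force: 30.0
time: 29.18
position: [0.4418, -0.0722, 0.0903]
tool_rot: [0.082, 3.14, 0.001]
ft_force: [-0.5, -0.8, -0.4]
grip_width: 0.729
grip_force: 0.0
time: 29.68
position: [0.4427, -0.0723, 0.2015]
tool_rot: [0.082, 3.137, 0.002]
ft_force: [0.0, -0.3, -0.1]
grip_width: 0.737
grip_force: 0.0
top 106 [284. 182.] ((0.5743440985679626, -0.15210768580436707), 0.02300341986119747) 0.0993
top 118 [137. 217.] ((0.44042956829071045, 0.4052877426147461), 0.02284124307334423) 0.0982
scene 156 [243. 177.] ((0.4425058364868164, -0.14816366136074066), 0.024553734809160233) 0.0989
scene 159 [267. 182.] ((0.4402017593383789, -0.0713617280125618), 0.0250502098351717) 0.0992
scene 182 [228. 208.] ((0.5774751901626587, -0.1524387001991272), 0.024335328489542007) 0.099
scene 196 [421. 216.] ((0.44476088881492615, 0.40484338998794556), 0.0260647963732481) 0.0985
(0.4415, 0.405, 0.2) -> [ 24.5 476.6  -0.7] turn -0.0 yaw now 87.0
(0.4435, 0.405, 0.2) -> [ 22.5 476.7  -0.7] turn -0.6 yaw now 87.0
```

```bash
python3 -m crank '[{"tx":-10,"ty":58,"tz":0,"turn":0},{"tx":-10,"ty":116,"tz":0,"turn":0},{"tx":-8,"ty":174,"tz":0,"turn":0},{"tx":-3,"ty":232,"tz":0,"turn":0},{"tx":0,"ty":290,"tz":0,"turn":0}]'
python3 -m crank '[{"tx":6,"ty":58,"tz":0,"turn":0},{"tx":12,"ty":116,"tz":0,"turn":0},{"tx":20,"ty":165,"tz":0,"turn":-1},{"tx":22,"ty":186,"tz":0,"turn":-1},{"tx":22,"ty":186,"tz":0,"turn":-1}]'
python3 -m crank '[{"tx":0,"ty":0,"tz":0,"turn":0},{"tx":0,"ty":0,"tz":0,"turn":0}]'
python3 -c "
from h import *
to(.444,.405,.0895,92)
save('wrist','w7')
P=cloud('wrist',np.load('pics/w7.npy'));x,y,z=P[...,0],P[...,1],P[...,2]
m=((z>.086)&(z<.112)&(x<.62)&(y>0)).astype(np.uint8)
n,l,s,c=cv2.connectedComponentsWithStats(m)
for i in range(1,n):
  if s[i,4]>150:
    q=P[l==i];print(s[i,4],c[i].round(),cv2.minEnclosingCircle(q[:,:2].astype(np.float32)))
"
```

```text
time: 30.4
position: [0.4556, 0.2185, 0.1981]
tool_rot: [-0.083, -3.138, 0.003]
ft_force: [1.5, -0.5, -0.4]
grip_width: 0.733
grip_force: 0.0
time: 31.02
position: [0.4438, 0.4042, 0.1982]
tool_rot: [0.056, -3.14, 0.005]
ft_force: [0.1, -0.7, -0.1]
grip_width: 0.734
grip_force: 0.0
time: 31.28
position: [0.4455, 0.402, 0.2003]
tool_rot: [-0.049, 3.141, -0.0]
ft_force: [-0.7, -0.3, -1.0]
grip_width: 0.734
grip_force: 0.0
(0.444, 0.405, 0.0895) -> [  1.4   3.  110.8] turn -0.04 yaw now 91.8
2352 [260. 185.] ((0.4438687562942505, 0.40458980202674866), 0.02325042337179184)
1584 [445. 176.] ((0.43202531337738037, 0.5603572130203247), 0.055531103163957596)
```

View pics/w7.png

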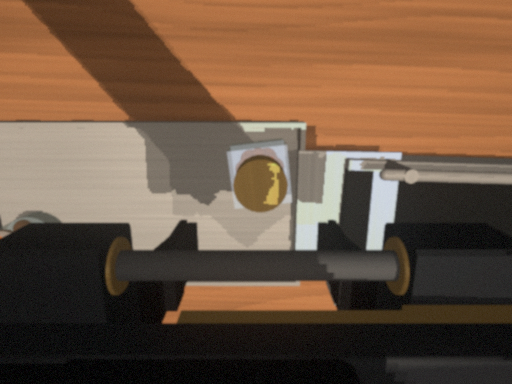

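Square jar C is centred under the gripper at (260,185), twisted about 8° from it, so I'll square it up with the carton when placing.

```bash
python3 -m crank '[{"tx":0,"ty":2,"tz":50,"turn":0},{"tx":0,"ty":2,"tz":90,"turn":0},{"tx":0,"ty":2,"tz":111,"turn":0},{"tx":0,"ty":2,"tz":111,"turn":0}]'
python3 -m crank '[{"tx":0,"ty":0,"tz":0,"turn":0},{"tx":0,"ty":0,"tz":0,"turn":0},{"tx":0,"ty":0,"tz":0,"turn":0},{"tx":0,"ty":0,"tz":0,"turn":0}]' 30 30
python3 -m crank '[{"tx":0,"ty":0,"tz":-20,"turn":0},{"tx":0,"ty":0,"tz":-50,"turn":0},{"tx":0,"ty":0,"tz":-90,"turn":0},{"tx":0,"ty":0,"tz":-120,"turn":0},{"tx":0,"ty":0,"tz":-120,"turn":0}]'
python3 -c "
from h import *
to(.5828,-.078,.21,79)"
```

```text
time: 31.82
position: [0.4437, 0.4044, 0.0876]
tool_rot: [0.053, -3.139, 0.004]
ft_force: [-0.3, -0.3, -0.2]
grip_width: 0.734
grip_force: 0.0
time: 32.33
position: [0.4452, 0.4064, 0.0904]
tool_rot: [-0.054, 3.14, 0.002]
ft_force: [-1.2, -1.6, 5.9]
grip_width: 0.509
grip_force: 30.0
time: 32.95
position: [0.4456, 0.4075, 0.2123]
tool_rot: [-0.055, 3.137, 0.007]
ft_force: [1.4, -0.3, -2.8]
grip_width: 0.513
grip_force: 30.0
(0.5828, -0.078, 0.21) -> [-120.1 -490.     0.5] turn 2.6 yaw now 92.0
```

```bash
python3 -m crank '[{"tx":-15,"ty":-56,"tz":0,"turn":0},{"tx":-35,"ty":-112,"tz":0,"turn":0.5},{"tx":-55,"ty":-168,"tz":0,"turn":1},{"tx":-70,"ty":-224,"tz":0,"turn":2},{"tx":-85,"ty":-280,"tz":0,"turn":2.6}]'
python3 -c "
from h import *
to(.5828,-.078,.21,79)"
```

```text
time: 33.58
position: [0.5384, 0.1274, 0.2074]
tool_rot: [-0.304, -3.125, 0.001]
ft_force: [0.9, -0.1, -2.1]
grip_width: 0.508
grip_force: 30.0
(0.5828, -0.078, 0.21) -> [ -83.1 -193.1   -2.6] turn -0.02 yaw now 78.9
```

```bash
python3 -m crank '[{"tx":-25,"ty":-56,"tz":0,"turn":0},{"tx":-50,"ty":-112,"tz":0,"turn":0},{"tx":-75,"ty":-165,"tz":0,"turn":0},{"tx":-82,"ty":-193,"tz":0,"turn":0},{"tx":-82,"ty":-193,"tz":0,"turn":0}]'
python3 -m crank '[{"tx":0,"ty":0,"tz":0,"turn":0},{"tx":0,"ty":0,"tz":0,"turn":0}]'
python3 -c "
from h import *
to(.5828,-.078,.21,79)"
```

```text
time: 34.2
position: [0.5814, -0.0797, 0.2075]
tool_rot: [-0.311, -3.124, 0.003]
ft_force: [0.6, -0.4, -2.3]
grip_width: 0.511
grip_force: 30.0
time: 34.45
position: [0.5826, -0.0737, 0.2084]
tool_rot: [-0.297, -3.126, -0.001]
ft_force: [-0.8, -0.4, -1.6]
grip_width: 0.512
grip_force: 30.0
(0.5828, -0.078, 0.21) -> [-1.  -4.2 -1.6] turn 0.03 yaw now 79.2
```

```bash
python3 -m crank '[{"tx":0,"ty":-2.5,"tz":30,"turn":0},{"tx":0,"ty":-2.5,"tz":75,"turn":0},{"tx":0,"ty":-2.5,"tz":105,"turn":0},{"tx":0,"ty":-2.5,"tz":119,"turn":0},{"tx":0,"ty":-2.5,"tz":119,"turn":0}]'
python3 -m crank '[{"tx":0,"ty":0,"tz":0,"turn":0},{"tx":0,"ty":0,"tz":0,"turn":0},{"tx":0,"ty":0,"tz":0,"turn":0},{"tx":0,"ty":0,"tz":0,"turn":0}]' 64
python3 -m crank '[{"tx":0,"ty":0,"tz":-40,"turn":0},{"tx":0,"ty":0,"tz":-90,"turn":0},{"tx":40,"ty":60,"tz":-130,"turn":0},{"tx":80,"ty":115,"tz":-150,"turn":0},{"tx":80,"ty":130,"tz":-150,"turn":0}]'
python3 -c "
from h import *
jars('j5')
lever('scene','s5')
for q in ('lidless','scoop','lid_stack','label_roll'): print(q,[(np.round(r['xyz'],3).tolist(),round(r['confidence'],2)) for r in ctrl.mark_of('scene',q)])
a=cv2.imread('pics/j5top.png')[140:280,110:390];b=cv2.imread('pics/j5scene.png')[90:290,120:460]
cv2.imwrite('pics/c5.png',np.vstack([cv2.resize(a,(560,280)),cv2.resize(b,(560,310))]))"
```

```text
time: 35.08
position: [0.5828, -0.0779, 0.0905]
tool_rot: [0.3, 3.127, -0.0]
ft_force: [0.8, -0.6, -1.6]
grip_width: 0.514
grip_force: 30.0
time: 35.58
position: [0.5825, -0.0781, 0.0903]
tool_rot: [0.301, 3.127, 0.0]
ft_force: [0.4, 0.9, -0.8]
grip_width: 0.727
grip_force: 0.0
time: 36.2
position: [0.5279, 0.0672, 0.2418]
tool_rot: [0.298, 3.126, 0.004]
ft_force: [1.6, -0.2, 0.2]
grip_width: 0.737
grip_force: 0.0
top 116 [264. 181.] ((0.5787573456764221, -0.07650325447320938), 0.023517590016126633) 0.0983
top 117 [284. 182.] ((0.574763834476471, -0.15256072580814362), 0.022713806480169296) 0.1001
top 118 [283. 216.] ((0.43998807668685913, -0.14820021390914917), 0.02311689779162407) 0.0989
top 118 [262. 217.] ((0.4373767673969269, -0.0704226866364479), 0.02293160930275917) 0.098
scene 154 [243. 177.] ((0.4417653977870941, -0.14776960015296936), 0.024711744859814644) 0.0984
scene 156 [267. 182.] ((0.4401317238807678, -0.07004451751708984), 0.024498727172613144) 0.0991
scene 184 [229. 208.] ((0.5769708752632141, -0.1531132608652115), 0.02527625299990177) 0.0984
scene 192 [253. 215.] ((0.5822016000747681, -0.07637085020542145), 0.0260794498026371) 0.0991
knob circle 171 [-0.05550349  0.21954917] 0.015911607663106675 v -0.018985746172857587 0.022780081061142807 ang -0.41921819774437213
lidless [([0.536, 0.15, 0.007], 0.89)]
scoop [([0.788, -0.128, -0.001], 0.96), ([0.508, -0.112, 0.006], 0.6)]
lid_stack [([0.574, -0.158, 0.004], 0.21)]
label_roll [([0.695, -0.29, -0.0], 0.6)]
```

View pics/c5.png

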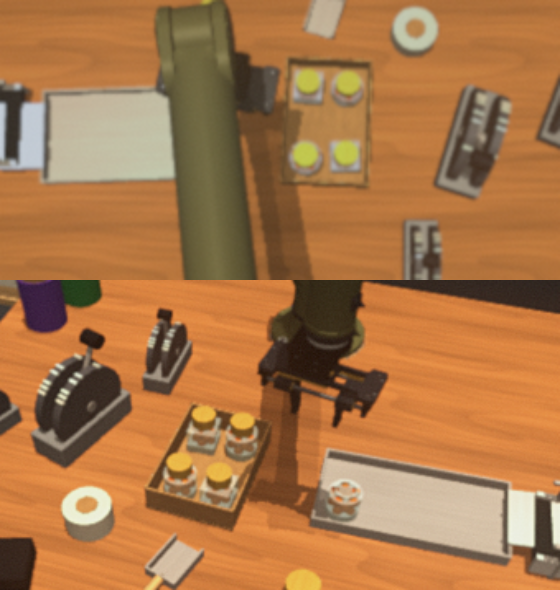

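All four lidded jars stand in the carton and only the lidless jar is left in the tray (bottom view 345,497). I'll check the lever up close, then move it to slow.

```bash
python3 -m crank '[{"tx":0,"ty":-30,"tz":-50,"turn":0},{"tx":0,"ty":-85,"tz":-80,"turn":0.5},{"tx":0,"ty":-140,"tz":-80,"turn":1},{"tx":0,"ty":-195,"tz":-80,"turn":1.4},{"tx":0,"ty":-250,"tz":-80,"turn":1.4}]' 70
python3 -c "
from h import *
to(.49,-.403,.32,72.2)"
```

```text
time: 37.17
position: [0.4797, -0.184, 0.3199]
tool_rot: [0.496, 3.102, 0.0]
ft_force: [0.6, 0.1, -0.3]
grip_width: 0.804
grip_force: 0.0
(0.49, -0.403, 0.32) -> [-7.800e+01 -2.048e+02 -1.000e-01] turn -0.07 yaw now 71.8
```

```bash
python3 -m crank '[{"tx":-22,"ty":-57,"tz":0,"turn":0},{"tx":-44,"ty":-114,"tz":0,"turn":0},{"tx":-66,"ty":-171,"tz":0,"turn":0},{"tx":-78,"ty":-204,"tz":0,"turn":0},{"tx":-78,"ty":-204,"tz":0,"turn":0}]'
python3 -m crank '[{"tx":0,"ty":0,"tz":0,"turn":0},{"tx":0,"ty":0,"tz":0,"turn":0}]'
python3 -c "
from h import *
lever('wrist','w8')
to(.411,-.379,.221,72.4)"
```

```text
time: 37.8
position: [0.4888, -0.4037, 0.3191]
tool_rot: [-0.505, -3.097, 0.005]
ft_force: [-0.2, -0.4, -0.7]
grip_width: 0.805
grip_force: 0.0
time: 38.05
position: [0.4926, -0.3975, 0.3202]
tool_rot: [0.488, 3.103, 0.002]
ft_force: [0.4, 0.7, -0.4]
grip_width: 0.807
grip_force: 0.0
knob circle 2360 [-0.05762854  0.21699995] 0.01971174051068848 v -0.01923869920991418 0.018819246826571948 ang -0.4412964391016153
(0.411, -0.379, 0.221) -> [83.5 -7.6 99.2] turn -0.05 yaw now 72.1
```

View pics/w8.png

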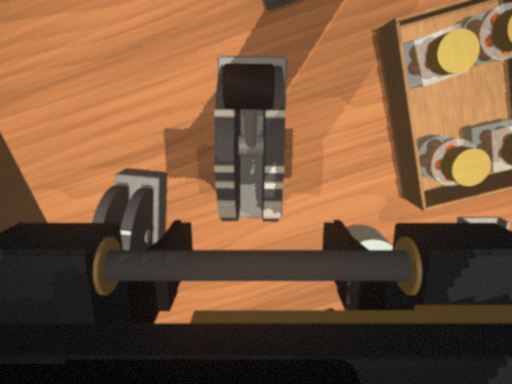

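```bash
python3 - <<'E'
from h import *
from scipy.optimize import least_squares
p=cv2.imread('pics/w8.png').max(2);P=cloud('wrist',np.load('pics/w8.npy'));x,y,z=P[...,0]-.4686,P[...,1]+.3962,P[...,2]
u=x*.953-y*.302;v=x*.302+y*.953
for c0,c1 in((217,233),(268,284)):
    for lo,hi in((100,122),(155,178),(178,192)):
        sl=np.s_[lo:hi,c0:c1];m=p[sl]>115
        print(c0,lo,m.sum(),np.nanmedian(u[sl][m]).round(4),np.nanmedian(z[sl][m]).round(4),np.nanmedian(np.arctan2(u[sl][m],z[sl][m]-.095)).round(3))
m=(z>.196)&(z<.26)&(abs(u)<.11)&(abs(v)<.017);U,Z=u[m],z[m]
f=lambda a,r:np.hypot(U-r*np.sin(a[0]),Z-.095-r*np.cos(a[0])-a[1])-.017
s=least_squares(f,[-.4,0],args=(.14,),loss='soft_l1',f_scale=.001);print(s.x)
E
```

```text
217 100 125 -0.037 0.1785 -0.419
217 155 112 0.0125 0.1872 0.136
217 178 97 0.0287 0.1839 0.313
268 100 118 -0.0367 0.1784 -0.413
268 155 121 0.0137 0.1871 0.148
268 178 135 0.0297 0.1835 0.322
[-0.42578456 -0.00228219]
```

```bash
python3 -m crank '[{"tx":60,"ty":-6,"tz":0,"turn":0},{"tx":83,"ty":-6,"tz":30,"turn":0},{"tx":83,"ty":-6,"tz":70,"turn":0},{"tx":83,"ty":-6,"tz":98,"turn":0},{"tx":83,"ty":-6,"tz":98,"turn":0}]'
python3 -m crank '[{"tx":0,"ty":0,"tz":0,"turn":0},{"tx":0,"ty":0,"tz":0,"turn":0}]'
python3 -c "
from h import *
to(.4105,-.379,.222,72.4)"
```

```text
time: 38.72
position: [0.4109, -0.3768, 0.2206]
tool_rot: [-0.488, -3.101, -0.004]
ft_force: [-0.1, 0.0, 1.1]
grip_width: 0.806
grip_force: 0.0
time: 38.98
position: [0.412, -0.3795, 0.2235]
tool_rot: [0.49, 3.101, -0.001]
ft_force: [0.0, 0.3, 0.1]
grip_width: 0.807
grip_force: 0.0
(0.4105, -0.379, 0.222) -> [ 1.6 -0.   1.5] turn -0.08 yaw now 72.0
```

```bash
python3 -m crank '[{"tx":1,"ty":0,"tz":1,"turn":0},{"tx":1,"ty":0,"tz":1,"turn":0},{"tx":1,"ty":0,"tz":1,"turn":0},{"tx":1,"ty":0,"tz":1,"turn":0},{"tx":1,"ty":0,"tz":1,"turn":0}]' 20 30
python3 -m crank '[{"tx":-10,"ty":0,"tz":-4.5,"turn":0},{"tx":-20,"ty":0,"tz":-8,"turn":0},{"tx":-30,"ty":0,"tz":-10.5,"turn":0},{"tx":-40.5,"ty":0,"tz":-12.5,"turn":0},{"tx":-51,"ty":0,"tz":-14,"turn":0}]'
python3 -m crank '[{"tx":-10.5,"ty":0,"tz":0,"turn":0},{"tx":-24,"ty":0,"tz":0.5,"turn":0},{"tx":-34,"ty":0,"tz":2,"turn":0},{"tx":-38,"ty":0,"tz":2.5,"turn":0},{"tx":-38,"ty":0,"tz":2.5,"turn":0}]'
python3 -m crank '[{"tx":0,"ty":0,"tz":0,"turn":0},{"tx":0,"ty":0,"tz":0,"turn":0},{"tx":0,"ty":0,"tz":0,"turn":0},{"tx":0,"ty":0,"tz":0,"turn":0}]' 70
python3 -m crank '[{"tx":0,"ty":0,"tz":-40,"turn":0},{"tx":0,"ty":0,"tz":-80,"turn":0},{"tx":0,"ty":0,"tz":-85,"turn":0},{"tx":0,"ty":0,"tz":-85,"turn":0},{"tx":0,"ty":0,"tz":-85,"turn":0}]'
python3 -m crank '[{"tx":-60,"ty":0,"tz":0,"turn":0},{"tx":-60,"ty":0,"tz":0,"turn":0},{"tx":-60,"ty":0,"tz":0,"turn":0},{"tx":-60,"ty":0,"tz":0,"turn":0}]'
python3 - <<'E'
from h import *
lever('wrist','w9')
cv2.imwrite('pics/c9.png',cv2.resize(cv2.imread('pics/w9.png')[20:240,160:340],None,fx=2.5,fy=2.5))
E
```

```text
time: 39.6
position: [0.4105, -0.3779, 0.221]
tool_rot: [-0.491, -3.103, -0.002]
ft_force: [0.3, 2.1, 1.8]
grip_width: 0.432
grip_force: 30.0
time: 40.22
position: [0.459, -0.3943, 0.2345]
tool_rot: [-0.491, -3.101, -0.001]
ft_force: [-3.7, 3.5, -3.8]
grip_width: 0.436
grip_force: 30.0
time: 40.85
position: [0.496, -0.4067, 0.2328]
tool_rot: [0.491, 3.101, -0.002]
ft_force: [0.3, 1.6, -1.1]
grip_width: 0.432
grip_force: 30.0
time: 41.35
position: [0.495, -0.4062, 0.2327]
tool_rot: [0.491, 3.102, -0.0]
ft_force: [-0.2, 0.0, -0.6]
grip_width: 0.77
grip_force: 0.0
time: 41.98
position: [0.4947, -0.4056, 0.3161]
tool_rot: [-0.491, -3.101, -0.002]
ft_force: [0.6, -0.1, -0.6]
grip_width: 0.807
grip_force: 0.0
time: 42.48
position: [0.5507, -0.4252, 0.3183]
tool_rot: [0.494, 3.102, 0.0]
ft_force: [-1.1, 0.0, -0.3]
grip_width: 0.807
grip_force: 0.0
knob circle 2464 [0.02295807 0.23422132] 0.016226940141170373 v -0.020677728397677297 0.017398546332557156 ang 0.1634325784671732
```

View pics/c9.png

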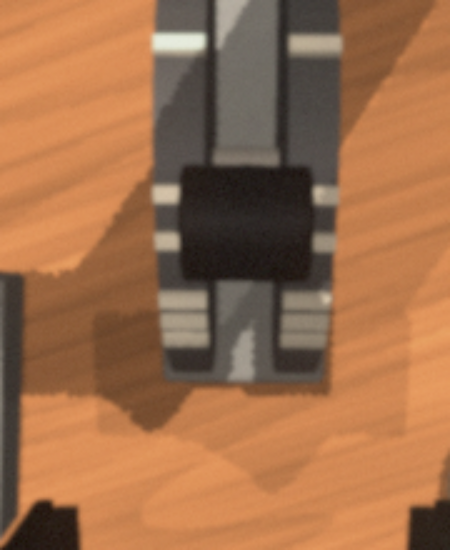

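The knob (247,222) sits over the pair of ribs (rows 195 and 241). I'll calibrate it against the ribs in this picture.

```bash
python3 - <<'E'
from h import *
from scipy.optimize import least_squares
p=cv2.imread('pics/w9.png').max(2);P=cloud('wrist',np.load('pics/w9.npy'));x,y,z=P[...,0]-.4686,P[...,1]+.3962,P[...,2]
u=x*.953-y*.302;v=x*.302+y*.953
for c0,c1 in((221,231),(286,295)):
    for lo,hi in((28,44),(92,104),(110,122)):
        sl=np.s_[lo:hi,c0:c1];m=p[sl]>130
        print(c0,lo,m.sum(),np.nanmedian(u[sl][m]).round(4),np.nanmedian(z[sl][m]).round(4),np.nanmedian(np.arctan2(u[sl][m],z[sl][m]-.095)).round(3))
m=(z>.21)&(z<.26)&(abs(u)<.11)&(abs(v)<.017);U,Z=u[m],z[m]
s=least_squares(lambda a:np.hypot(U-.14*np.sin(a[0]),Z-.095-.14*np.cos(a[0])-a[1])-.017,[.2,0],loss='soft_l1',f_scale=.001);print(s.x)
E
```

```text
221 28 109 -0.0368 0.1783 -0.414
221 92 79 0.0129 0.1873 0.147
221 110 77 0.03 0.1837 0.325
286 28 69 -0.0362 0.1788 -0.407
286 92 67 0.0141 0.1873 0.152
286 110 63 0.0305 0.1841 0.326
[0.16532416 0.000218  ]
```

Relative to the ribs the lever is at about 0.135, within range but near its edge. I'll regrasp and nudge it about 9 mm.

```bash
python3 -m crank '[{"tx":60,"ty":0,"tz":0,"turn":0},{"tx":64,"ty":0,"tz":0,"turn":0},{"tx":64,"ty":0,"tz":45,"turn":0},{"tx":64,"ty":0,"tz":84,"turn":0},{"tx":64,"ty":0,"tz":84,"turn":0}]'
python3 -m crank '[{"tx":0,"ty":0,"tz":0,"turn":0},{"tx":0,"ty":0,"tz":0,"turn":0},{"tx":0,"ty":0,"tz":0,"turn":0},{"tx":0,"ty":0,"tz":0,"turn":0},{"tx":0,"ty":0,"tz":0,"turn":0}]' 20 40
python3 -m crank '[{"tx":-3,"ty":0,"tz":0.3,"turn":0},{"tx":-6,"ty":0,"tz":0.8,"turn":0},{"tx":-9.5,"ty":0,"tz":1.5,"turn":0},{"tx":-9.5,"ty":0,"tz":1.5,"turn":0},{"tx":-9.5,"ty":0,"tz":1.5,"turn":0}]'
python3 -m crank '[{"tx":0,"ty":0,"tz":0,"turn":0},{"tx":0,"ty":0,"tz":0,"turn":0},{"tx":0,"ty":0,"tz":0,"turn":0},{"tx":0,"ty":0,"tz":0,"turn":0}]' 70
python3 -m crank '[{"tx":0,"ty":0,"tz":-40,"turn":0},{"tx":0,"ty":0,"tz":-80,"turn":0},{"tx":-40,"ty":0,"tz":-85,"turn":0},{"tx":-50,"ty":0,"tz":-85,"turn":0},{"tx":-50,"ty":0,"tz":-85,"turn":0}]'
python3 -m crank '[{"tx":0,"ty":0,"tz":0,"turn":0},{"tx":0,"ty":0,"tz":0,"turn":0},{"tx":0,"ty":0,"tz":0,"turn":0}]'
python3 - <<'E'
from h import *
from scipy.optimize import least_squares
lever('wrist','w10')
p=cv2.imread('pics/w10.png').max(2);P=cloud('wrist',np.load('pics/w10.npy'));x,y,z=P[...,0]-.4686,P[...,1]+.3962,P[...,2]
u=x*.953-y*.302;v=x*.302+y*.953
cheek=(abs(z-.095-np.sqrt(np.maximum(.0925**2-u**2,0)))<.005)&(p>130)&(abs(v)<.036)&(abs(v)>.02)&(abs(u)<.075)
a=np.arctan2(u,z-.095)[cheek];print(np.histogram(a,np.arange(-.55,.8,.03)))
m=(z>.21)&(z<.26)&(abs(u)<.11)&(abs(v)<.017);U,Z=u[m],z[m]
s=least_squares(lambda a:np.hypot(U-.14*np.sin(a[0]),Z-.095-.14*np.cos(a[0])-a[1])-.017,[.2,0],loss='soft_l1',f_scale=.001);print(s.x)
print(ctrl.get_state()['position'])
E
```

```text
time: 43.15
position: [0.4904, -0.4032, 0.2319]
tool_rot: [-0.491, -3.101, -0.005]
ft_force: [-0.1, 0.1, -0.4]
grip_width: 0.807
grip_force: 0.0
time: 43.78
position: [0.4913, -0.4051, 0.2341]
tool_rot: [0.492, 3.102, -0.0]
ft_force: [-0.5, 0.9, 2.7]
grip_width: 0.429
grip_force: 40.0
time: 44.4
position: [0.4998, -0.408, 0.2325]
tool_rot: [-0.492, -3.102, -0.0]
ft_force: [-2.0, 0.8, 5.2]
grip_width: 0.43
grip_force: 40.0
time: 44.9
position: [0.5002, -0.4078, 0.2319]
tool_rot: [-0.491, -3.103, -0.0]
ft_force: [-0.0, -0.2, 0.6]
grip_width: 0.767
grip_force: 0.0
time: 45.52
position: [0.5475, -0.4232, 0.3158]
tool_rot: [-0.491, -3.101, 0.0]
ft_force: [-0.1, 0.2, -0.5]
grip_width: 0.803
grip_force: 0.0
time: 45.9
position: [0.5473, -0.4231, 0.3173]
tool_rot: [0.492, 3.102, 0.001]
ft_force: [-0.0, -1.2, -0.1]
grip_width: 0.804
grip_force: 0.0
knob circle 2379 [0.03105298 0.2324559 ] 0.01627567165743149 v -0.020864448283195232 0.01736845339329368 ang 0.22218259507592886
(array([ 0,  4,  8, 49, 89, 85,  1,  0,  0,  0,  2,  2,  0,  0,  0,  0,  3,
        2,  1,  3,  3, 17, 88, 90, 24,  1,  1,  5, 66, 52, 17,  1,  0,  0,
        0,  0, 14, 54, 38,  3, 39, 75, 41,  6, 52]), array([-0.55, -0.52, -0.49, -0.46, -0.43, -0.4 , -0.37, -0.34, -0.31,
       -0.28, -0.25, -0.22, -0.19, -0.16, -0.13, -0.1 , -0.07, -0.04,
       -0.01,  0.02,  0.05,  0.08,  0.11,  0.14,  0.17,  0.2 ,  0.23,
        0.26,  0.29,  0.32,  0.35,  0.38,  0.41,  0.44,  0.47,  0.5 ,
        0.53,  0.56,  0.59,  0.62,  0.65,  0.68,  0.71,  0.74,  0.77,
        0.8 ]))
[2.24254829e-01 1.03308983e-04]
[ 0.54742494 -0.42314174  0.31728338]
```

Lever is at about 0.20 against the ribs. I'll check the jars once more.

```bash
python3 -c "
from h import *
jars('j6')
save('scene','s6')
print([(np.round(r['xyz'],3).tolist(),round(r['confidence'],2)) for r in ctrl.mark_of('scene','lidless')])"
```

```text
top 117 [264. 181.] ((0.5789246559143066, -0.07577557116746902), 0.02308022789657116) 0.0989
top 117 [284. 182.] ((0.5748475790023804, -0.15224583446979523), 0.02295796014368534) 0.0991
top 93 [282. 216.] ((0.44175535440444946, -0.14659592509269714), 0.022807637229561806) 0.0995
top 118 [262. 217.] ((0.4378106892108917, -0.07071144133806229), 0.022874265909194946) 0.099
scene 156 [243. 177.] ((0.4411502182483673, -0.14678329229354858), 0.025677993893623352) 0.099
scene 156 [267. 182.] ((0.4390821158885956, -0.06990031152963638), 0.02547464333474636) 0.0989
scene 184 [229. 208.] ((0.5765658617019653, -0.15318197011947632), 0.024571480229496956) 0.0986
scene 189 [253. 215.] ((0.5800963044166565, -0.0742587298154831), 0.025415625423192978) 0.0986
[([0.537, 0.149, 0.007], 0.63)]
```

View pics/s6.png

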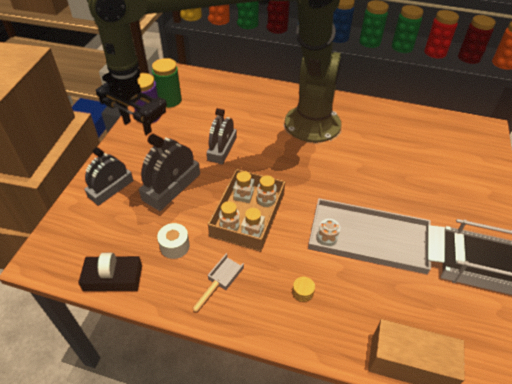

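The four jars stand in the carton around (247,205), the lidless jar is in the tray at (328,231), and nothing else has moved.

```bash
python3 -c "
from bench import ctrl
print(ctrl.close_job())"
```

```text
the job is handed in; nothing more can be done
None
```

I handed in the job, but the hand-in gave no verdict: by my camera checks the lever was at idle throughout packing, all four lidded jars stand upright in the carton, the lidless jar is still in the tray, and the lever now rests at about 0.20 rad (slow).

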